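Slide the flask off the heat and fence it in

ROBOT

A 7-joint arm with a two-finger parallel gripper is mounted at the origin on a cart in front of the work surface, level with it; the furniture and walls round the work are solid. World frame = base frame: x ahead of the robot, y to its left, z up, the work surface at z = 0. Lengths are in m, angles in rad, forces in N, time in s.
With the tool pointing down it reaches from about 0.4 to 0.85 m from the base axis. Payload 10.4 kg.
Tool frame: the origin (TCP) lies midway between the tips of the shut fingers; the grasp point (between the pads) lies 19 mm behind it; z points along the fingers, y is the line along which they close (so a half turn about z gives the same grasp; the last joint's range is limited). The gripper opens to 87 mm and grips with 3 to 60 N. Pads are 19 mm wide; open, the fingers measure 117 mm over their backs; the gripper's body (75 mm by 190 mm) begins 51 mm behind the grasp point.
Start: joints at [1.269, 0.332, -0.065, 1.46, 0.022, 1.35, -0.088], TCP at [0.172, -0.601, 0.223] pointing down, gripper open.
Joint ranges: [-2.6, 2.6], [-0.5, 2.12], [-1.47, 1.34], [0.16, 2.42], [-1.27, 4.41], [0.06, 2.06], [-2.6, 2.6]. Speed limits (rad/s): [2.22, 2.22, 2.79, 2.79, 3.14, 3.14, 3.14].

INTERFACE

Orientations are given as a unit quaternion [x, y, z, w].
In Python, from rig import manip gives the robot as it stands. The module is installed in compiled form; this text tells all that it offers.
- The arm moves only by the tool move_arm, never from a script. Its argument "moves" is a list of rows, each an object with "hand": the finger opening in cm, from 0 to 8.7; "slide": the shift along the tool's x, y, z in cm, a list of three; "twist": the turn, a rotation vector about the tool's x, y, z in rad, a list of three. A call has 1 to 8 rows; each row shifts and turns the commanded pose from where the row before left it, along the tool's axes as they then stand; what a row does not reach is not made up. A row lasts 1/12 s, in which the tool goes at most 41.7 mm and 7.16 degrees, less where a joint would pass 70% of its speed; a pose out of reach is approached as far as the arm can. A call is refused whole if a number of a shift passes 4.17 or a number of a turn 0.125, either way. A call with a gripper value outside its range is refused whole. The fingers move at their own pace and stop on an object; "newtons" is the grip in N (left out, the last holds). Time passes only in rows, so rows that do not move let the fingers close. It gives the time, the measured TCP pose, the force, the opening and the grip force at its end, in the units of the state.
- manip.get_state(): the state, without advancing time (a new reading comes with each control period).
- manip.camera(name): name is "scene" or "top"; returns a dict with "frame" (420x560x3 uint8, red, green, blue), "vertical_fov" (degrees; the focal length in pixels is half the picture's height over the tangent of half this angle, whatever the lens; pixels are square), "cx", "cy" (the principal point, pixels), "k1" (the pictures are not rectified: a ray, as slopes to the right and down, at radius r is drawn at 1 + k1 r^2 times it, then the intrinsics apply), "rvec" (rotation vector, rad) and "tvec" (3), from world to camera coordinates, as OpenCV has them. Camera axes: x right, y down, z forward; pixel columns grow to the right and rows downward; lengths in m; the calibration is good to about 2 mm. A picture is of the moment at which its call begins. There is no depth.
- manip.job_done(): hands the job in; it is judged then, once.
The state is a dict: "t": time; "qpos": joint angles; "dq": joint speeds; "effort": joint torques, N m; "ee_pos": TCP position; "tcp_rot": TCP orientation; "wrist_force": force on the tool from outside, world axes, zero at the start; "wrist_torque": the same for the moment, N m; "gripper_width": finger opening in m; "finger_force": force on a finger pad.
Only numpy, scipy, OpenCV 4.12 (cv2) and the standard library are available. Lean on these libraries where they do the work, as an engineer would, in place of code of your own. Each camera call takes 0.05 s, during which the arm holds its last target. There are 200 camera calls.

TASK

Take the conical flask off the heat: slide it along the hotplate, standing flat on the plate all the way (do not lift or tip it), from the red-ringed hot zone to the middle of the blue-ringed rest zone. Then lay the loose retaining bar across the front and rear rails, down in the two black saddles between the zones with its hooked ends outside them, so that the flask cannot wander back. Leave the hotplate's neighbours (wash bottle, timer, amber bottle, tape roll) where they stand.

Things in the scene. Friction and masses are not known exactly. Their poses are not given: they have to be found in the camera images.
- hotplate: white two-zone hotplate, fixed, 186 (x) x 352 (y) mm; origin at bench level under its centre, x away from the robot, y left. Flat white top plate 65 mm up. Steel rails 9 mm thick run round it, centred 110 mm up: front and rear at x = -62 and +62, ends at y = -160 and +160 mm, on corner posts. Two 12 mm uprights at x = 0, y = -186 and +186 mm carry the cross rod
- bar_seat (a point): point midway between the two black saddles at the height of their floors, 117 mm above the hotplate's origin; axes as the hotplate. The saddles sit on the front and rear rails at x = -62 and +62 mm, each 16 mm long in x, with a slot open upwards, 16 mm wide at the floor, about 28 mm at the top, 14 mm deep
- hot_zone: hot zone: grey disc with a red ring 104 mm across, printed on the plate, 80 mm left or right of the plate's middle (it varies); origin at its centre, at plate height
- rest_zone: rest zone: white disc with a blue ring 104 mm across, printed on the plate on the other side of the middle; origin at its centre, at plate height
- flask: conical glass flask with a pink stopper sunk in its mouth, 84 mm across the base, tapering to about 40 mm across at the neck, 120 mm above the underside; 142 mm high, about 0.2 kg; origin at the centre of its underside, z up. Starts upright on the hot zone. Best held at the neck
- bar: retaining bar, loose on the bench to the left of the hotplate: flat steel bar 160 mm long (its x), 12 mm wide, 8 mm high, with an orange grip in the middle, 64 mm long (x), 16 mm wide, from 8 to 38 mm above the origin; hooked ends turn down 10 mm, their inner faces at x = -75 and +75 mm. Origin at the middle of the underside of the flat bar, x along it, z up; 150 g. Either end may point forward
- wash_bottle: white wash bottle with a red cap and a bent spout, 64 mm wide, 190 mm high, right of the hotplate; origin at its underside
- timer: white digital timer lying flat, 62 x 66 x 18 mm, right of the hotplate at the front; origin at its underside
- amber_bottle: amber reagent bottle with a black cap, 60 mm wide, 135 mm high, behind and left of the hotplate; origin at its underside
- tape: roll of cream label tape lying flat, 68 mm across, 18 mm high, at the left rear; origin at its underside
- cross_rod (a point): middle of the 12 mm steel cross rod that runs along y straight above the middles of both zones and the saddles, 295 mm above the hotplate's origin. A gripper held upright there hits it: come in from the robot's side with the tool leaning 30 to 45 degrees
Not all that is in view belongs to the job. Leave any purple or yellow look-alike of the flask alone.

How it is judged:
By the outcome, as a careful person would: the job done as asked, in the order asked, and still so for the second after the job is handed in, with the robot touching nothing.
It also fails if it takes over 67 s, if anything falls off the work surface, if the arm or the gripper's body presses on something with over 40 N, if the wrist force passes 120 N, or if a joint passes its speed limit or range.

## Working session

There is one attempt and no reset: what is moved stays moved. The work goes in short steps, Python scripts to look and compute and a tool call to move; the robot and the scene stay as the last step left them, time stands still between calls to the robot, and variables do not carry over. Pictures are saved under pics/ and viewed, at most 10 in all, crops included, and the job is handed in when it is done.

Besides the shell and the picture viewer there is one more tool, called as name(argument=value, ...), one argument or row to a line, values as JSON. move_arm: Moves the arm, as the interface text tells. Its arguments: {"type":"object","properties":{"moves":{"type":"array","items":{"type":"object","properties":{"hand":{"type":"number"},"slide":{"type":"array","items":{"type":"number"}},"twist":{"type":"array","items":{"type":"number"}}}}},"newtons":{"type":"number"}},"required":["moves"]}

```bash
mkdir -p pics; cat > h.py <<'E'
import numpy as np, cv2
from rig import manip
from scipy.spatial.transform import Rotation as R
def cam(n):
    c=manip.camera(n); f=210/np.tan(np.radians(c['vertical_fov'])/2)
    c['K']=np.array([[f,0,c['cx']],[0,f,c['cy']],[0,0,1.]]); c['D']=np.array([c['k1'],0,0,0.])
    c['R']=cv2.Rodrigues(np.array(c['rvec'],float))[0]; c['t']=np.array(c['tvec'],float); return c
def ray(c,uv):
    p=cv2.undistortPoints(np.array([[uv]],float),c['K'],c['D'])[0,0]
    return -c['R'].T@c['t'], c['R'].T@np.array([p[0],p[1],1])
def onz(c,uv,z):
    o,d=ray(c,uv); return o+d*(z-o[2])/d[2]
def proj(c,P):
    return cv2.projectPoints(np.array(P,float).reshape(-1,1,3),c['R'],c['t'],c['K'],c['D'])[0][:,0]
def save(c,n): cv2.imwrite('pics/'+n,cv2.cvtColor(c['frame'],cv2.COLOR_RGB2BGR))
E
python3 - <<'E'
from h import *
for n in('scene','top'):
    c=cam(n); save(c,n+'0.png'); print(n,c['K'][0,0],c['k1'],-c['R'].T@c['t'],c['R'].round(2).tolist())
print(manip.get_state())
E
```

```text
scene 520.5188305625078 -0.15815883383632912 [0.03680152 0.97556893 1.29950107] [[-0.88, -0.48, 0.01], [-0.35, 0.62, -0.7], [0.33, -0.62, -0.71]]
top 381.57246320861776 -0.01945370697475243 [0.35100093 0.01117336 1.32001449] [[-0.03, -1.0, -0.02], [-0.99, 0.03, -0.16], [0.16, 0.02, -0.99]]
{'t': 0.1, 'qpos': array([ 1.2694107 ,  0.33281084, -0.0646487 ,  1.46084223,  0.02159849,
        1.3498941 , -0.0885213 ]), 'dq': array([-3.32942875e-05, -3.44706399e-03, -8.01928158e-04, -1.59621381e-03,
       -1.82000581e-03, -1.98570029e-04, -3.94256176e-04]), 'effort': array([ 2.25520758e-03, -6.24549866e+01,  2.52360088e-02, -3.90717030e+01,
       -6.14616042e-02,  3.66720767e-02,  1.60179104e-05]), 'ee_pos': array([ 0.17186772, -0.60055352,  0.22183923]), 'tcp_rot': array([ 9.90303904e-01,  1.38916451e-01, -1.22711640e-04, -6.17755563e-04]), 'wrist_force': array([ 0.23060415,  0.18108981, -0.6333477 ]), 'wrist_torque': array([ 0.05965113,  0.0219622 , -0.03714587]), 'finger_force': 0.0, 'gripper_width': 0.08727177613145512}
```

View pics/scene0.png

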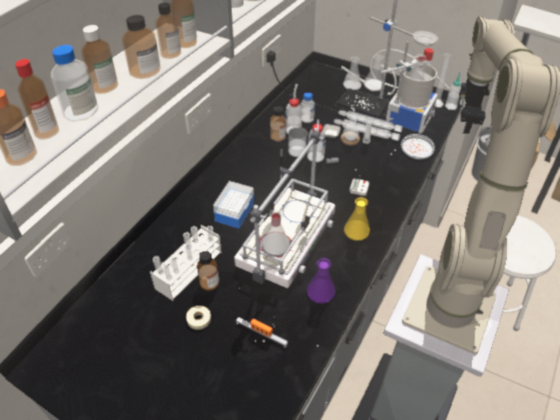

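View pics/top0.png

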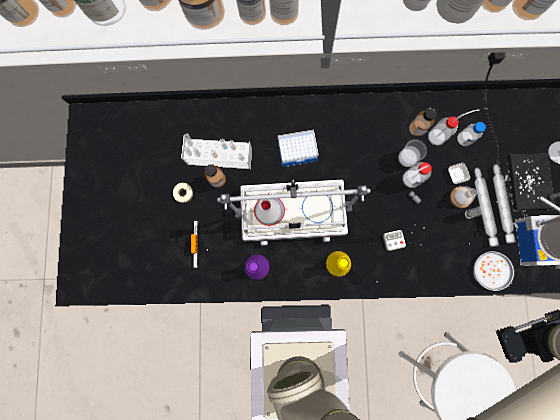

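Scene: the hotplate is at top px (293,211), with the clear flask with its stopper on the red ring at (268,210) and the blue ring at (317,208). The bar with its orange grip is at (194,244). Flask candidates are the clear one at (268,210), purple at (257,267) and yellow at (339,263). Only the clear one on the red ring fits, since the other two are the coloured look-alikes. I'll confirm that in a crop.

```bash
python3 - <<'E'
from h import *
t=cam('top'); s=cam('scene')
a=cv2.resize(t['frame'][165:285,170:380],None,fx=3.8,fy=3.8,interpolation=cv2.INTER_CUBIC)
cv2.imwrite('pics/topcrop.png',a[:,:,::-1])
b=cv2.resize(s['frame'][120:350,180:380],None,fx=2.6,fy=2.6,interpolation=cv2.INTER_CUBIC)
cv2.imwrite('pics/scrop.png',b[:,:,::-1])
f=t['frame']; hsv=cv2.cvtColor(f,cv2.COLOR_RGB2HSV)
def comp(m,n,z,amin=5):
    k,l,st,ce=cv2.connectedComponentsWithStats(m.astype(np.uint8))
    for i in range(1,k):
        if st[i,4]>=amin and 170<ce[i][0]<380 and 165<ce[i][1]<290: print(n,st[i].tolist(),ce[i].round(1),onz(t,ce[i],z).round(4))
H,S,V=[hsv[...,i].astype(int) for i in range(3)]
comp((H>100)&(H<128)&(S>60)&(V>90),'blue',.065)
comp(((H<6)|(H>172))&(S>90)&(V>90),'red',.065)
comp((H>=6)&(H<20)&(S>170)&(V>150),'orange',.038)
comp((V>170)&(S<40),'white',.065,100)
comp((H>130)&(H<160)&(S>80),'purple',.07,50)
comp((H>22)&(H<32)&(S>120)&(V>100),'yellow',.07,50)
E
```

```text
blue [325, 195, 8, 26, 31] [329.7 207.7] [ 0.5525 -0.1199  0.065 ]
blue [301, 196, 10, 25, 31] [304.  208.2] [ 0.5534 -0.0346  0.065 ]
blue [312, 221, 12, 2, 12] [317.5 221.7] [ 0.5068 -0.0776  0.065 ]
red [251, 198, 36, 28, 95] [268.9 214.6] [0.5352 0.0829 0.065 ]
red [261, 200, 9, 10, 62] [265.2 204.5] [0.5695 0.0946 0.065 ]
orange [191, 234, 3, 17, 26] [191.6 240.7] [0.4574 0.3474 0.038 ]
orange [191, 235, 6, 18, 36] [195.1 244.5] [0.4444 0.3354 0.038 ]
white [230, 180, 127, 60, 4765] [295.3 209. ] [ 0.5513 -0.0054  0.065 ]
white [173, 183, 19, 19, 177] [181.4 192.4] [0.6192 0.3771 0.065 ]
purple [244, 254, 26, 26, 527] [256.6 266.7] [0.3648 0.1257 0.07  ]
yellow [326, 251, 25, 26, 498] [338.3 263.3] [ 0.3686 -0.1391  0.07  ]
```

View pics/topcrop.png

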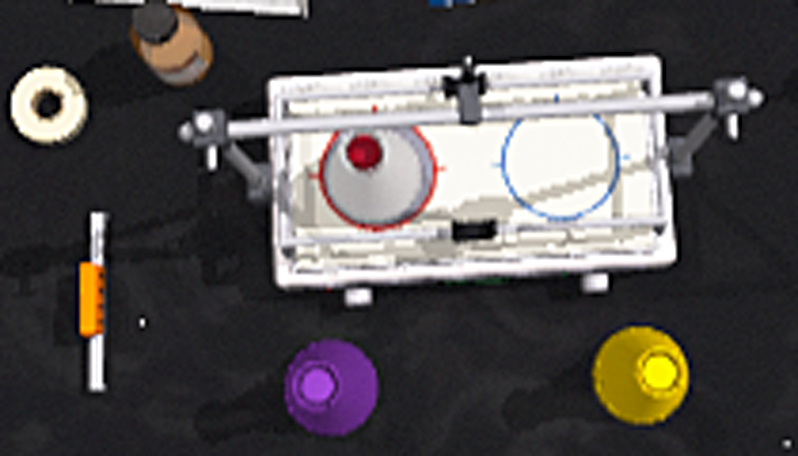

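View pics/scrop.png

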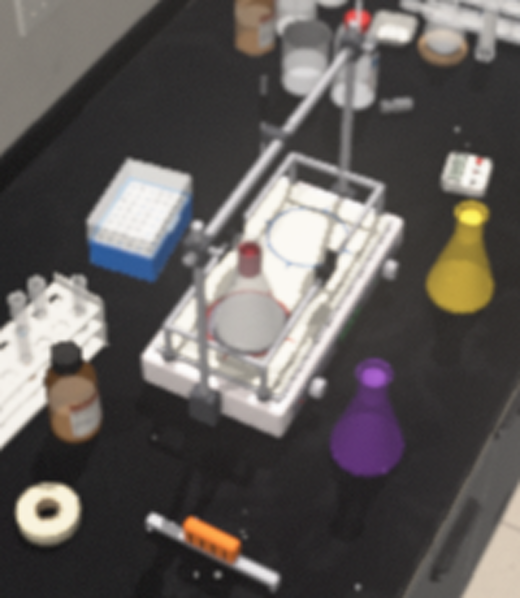

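The crops confirm it: the clear flask with the red-pink stopper stands on the red ring in the hotplate, and the purple and yellow ones stand on the bench in front. In topcrop px the rings are at (378,172) and (561,162), the saddles at (474,230) and (465,80), and the bar runs (98,212)–(97,390).

```bash
python3 - <<'E'
from h import *
t=cam('top'); s=cam('scene')
T=lambda u,v:(170+(u+.5)/3.8-.5,165+(v+.5)/3.8-.5)
S=lambda u,v:(180+(u+.5)/2.6-.5,120+(v+.5)/2.6-.5)
for n,u,v,z in [('blue',561,162,.065),('bL',502,162,.065),('bR',620,162,.065),('bT',561,103,.065),('bB',561,220,.065),('red',378,172,.065),('stop',364,152,.14),('sadF',474,230,.124),('sadR',465,83,.124),
 ('bar1',98,212,.008),('bar2',97,390,.008),('grip',90,299,.038),('gripb',82,264,.038),('gripc',82,335,.038),('plBL',281,287,.03),('plBR',675,262,.03),('rodL',190,131,.295),('rodR',755,98,.295),('rodM',472,112,.295),
 ('FLpost',287,238,.11),('FRpost',663,222,.11)]:
    print(n,onz(t,T(u,v),z).round(4))
print('scene')
for n,u,v,z in [('bar1',152,520,.006),('bar2',275,578,.006),('grip',212,536,.038),('blue',303,236,.065),('sadF',327,265,.124),('stop',249,245,.14),('rodM',272,133,.295)]:
    print(n,onz(s,S(u,v),z).round(4))
E
```

```text
blue [ 0.5551 -0.0787  0.065 ]
bL [ 0.5566 -0.0271  0.065 ]
bR [ 0.5536 -0.1303  0.065 ]
bT [ 0.6078 -0.0809  0.065 ]
bB [ 0.504  -0.0767  0.065 ]
red [0.5509 0.0818 0.065 ]
stop [0.556  0.0889 0.14  ]
sadF [ 4.905e-01 -2.000e-04  1.240e-01]
sadR [0.6153 0.0036 0.124 ]
bar1 [0.5303 0.3428 0.008 ]
bar2 [0.3688 0.342  0.008 ]
grip [0.4485 0.3415 0.038 ]
gripb [0.4799 0.3491 0.038 ]
gripc [0.4169 0.3483 0.038 ]
plBL [0.4552 0.1724 0.03  ]
plBR [ 0.4677 -0.1789  0.03  ]
rodL [0.5482 0.2041 0.295 ]
rodR [ 0.5602 -0.2035  0.295 ]
rodM [5.56e-01 3.00e-04 2.95e-01]
FLpost [0.4898 0.1569 0.11  ]
FRpost [ 0.4943 -0.1588  0.11  ]
scene
bar1 [0.5274 0.3383 0.006 ]
bar2 [0.3743 0.3347 0.006 ]
grip [0.449  0.3392 0.038 ]
blue [ 0.5612 -0.0751  0.065 ]
sadF [0.4894 0.0027 0.124 ]
stop [0.5777 0.0328 0.14  ]
rodM [ 0.5673 -0.0011  0.295 ]
```

```bash
cat >> h.py <<'E'
from scipy.spatial.transform import Slerp
YAW=.03
def tool(lean,yaw=YAW):  # tool y = -hotplate y, z down leaning forward
    return R.from_euler('z',yaw)*R.from_euler('y',-lean)*R.from_quat([1,0,0,0])
def plan(wps,p=None,r=None):  # wps: (pos, Rot, nrows)
    st=manip.get_state(); p=np.array(st['ee_pos']) if p is None else p; r=R.from_quat(st['tcp_rot']) if r is None else r
    print('t',round(st['t'],2),'ee',p.round(4),'w',round(st['gripper_width'],4))
    for P,Q,n in wps:
        sl=Slerp([0,1],R.concatenate([r,Q])); P=np.array(P); c=p.copy()
        for i in range(1,n+1):
            q=sl(i/n); a=sl((i-1)/n); d=a.inv().apply(p+(P-p)*i/n-c)*100; d=d.round(2); c=c+a.apply(d)/100
            w=(a.inv()*q).as_rotvec().round(3)
            print('{"slide":%s,"twist":%s},'%([float(x) for x in d],[float(x) for x in w]))
        print('--'); p=c; r=Q
E
python3 - <<'E'
from h import *
r0=R.from_quat(manip.get_state()['tcp_rot'])
d=tool(.7).as_matrix()[:,2]; G=np.array([.549,.083,.183]); print(d)
plan([([.30,-.40,.36],r0,8),([.42,-.12,.37],tool(.2),8),(G-.10*d,tool(.7),8)])
E
```

```text
[ 0.64392781  0.01932363 -0.76484219]
t 0.3 ee [ 0.172  -0.6008  0.2223] w 0.0868
{"slide":[2.23, -1.97, -1.72],"twist":[0.0, 0.0, 0.0]},
{"slide":[2.23, -1.98, -1.72],"twist":[0.0, 0.0, 0.0]},
{"slide":[2.23, -1.97, -1.72],"twist":[0.0, 0.0, 0.0]},
{"slide":[2.23, -1.97, -1.72],"twist":[0.0, 0.0, 0.0]},
{"slide":[2.23, -1.98, -1.72],"twist":[0.0, 0.0, 0.0]},
{"slide":[2.22, -1.97, -1.72],"twist":[0.0, 0.0, 0.0]},
{"slide":[2.23, -1.97, -1.72],"twist":[0.0, 0.0, 0.0]},
{"slide":[2.23, -1.97, -1.72],"twist":[0.0, 0.0, 0.0]},
--
{"slide":[2.41, -2.95, -0.12],"twist":[-0.003, 0.025, 0.031]},
{"slide":[2.31, -3.03, -0.08],"twist":[-0.003, 0.025, 0.031]},
{"slide":[2.22, -3.09, -0.03],"twist":[-0.003, 0.025, 0.031]},
{"slide":[2.13, -3.17, 0.02],"twist":[-0.003, 0.025, 0.031]},
{"slide":[2.02, -3.22, 0.06],"twist":[-0.003, 0.025, 0.031]},
{"slide":[1.93, -3.29, 0.09],"twist":[-0.003, 0.025, 0.031]},
{"slide":[1.81, -3.35, 0.13],"twist":[-0.003, 0.025, 0.031]},
{"slide":[1.71, -3.4, 0.17],"twist":[-0.003, 0.025, 0.031]},
--
{"slide":[0.59, -2.49, 1.53],"twist":[0.0, 0.063, 0.0]},
{"slide":[0.49, -2.49, 1.56],"twist":[0.0, 0.063, 0.0]},
{"slide":[0.4, -2.48, 1.59],"twist":[0.0, 0.063, 0.0]},
{"slide":[0.29, -2.49, 1.62],"twist":[0.0, 0.063, -0.0]},
{"slide":[0.2, -2.49, 1.62],"twist":[-0.0, 0.062, 0.0]},
{"slide":[0.09, -2.49, 1.64],"twist":[-0.0, 0.062, 0.0]},
{"slide":[-0.01, -2.49, 1.64],"twist":[0.0, 0.063, 0.0]},
{"slide":[-0.11, -2.49, 1.64],"twist":[0.0, 0.063, -0.0]},
--
```

move_arm(
  moves=[
    {"hand": 8.7,"slide": [2.2,-2,-1.7]},
    {"hand": 8.7,"slide": [2.2,-2,-1.7]},
    {"hand": 8.7,"slide": [2.2,-2,-1.7]},
    {"hand": 8.7,"slide": [2.2,-2,-1.7]},
    {"hand": 8.7,"slide": [2.2,-2,-1.7]},
    {"hand": 8.7,"slide": [2.2,-2,-1.7]},
    {"hand": 8.7,"slide": [2.2,-2,-1.7]},
    {"hand": 8.7,"slide": [2.2,-2,-1.7]},
  ],
)

```text
validation failed for argument at $.mo...
```

move_arm(
  moves=[
    {"slide": [2.4,-3,-0.1],"twist": [0,0.025,0.031]},
    {"slide": [2.3,-3,-0.1],"twist": [0,0.025,0.031]},
    {"slide": [2.2,-3.1,0],"twist": [0,0.025,0.031]},
    {"slide": [2.1,-3.2,0],"twist": [0,0.025,0.031]},
    {"slide": [2,-3.2,0.1],"twist": [0,0.025,0.031]},
    {"slide": [1.9,-3.3,0.1],"twist": [0,0.025,0.031]},
    {"slide": [1.8,-3.3,0.1],"twist": [0,0.025,0.031]},
    {"slide": [1.7,-3.4,0.2],"twist": [0,0.025,0.031]},
  ],
)

```text
validation failed for argument at $.mo...
```

move_arm(
  moves=[
    {"hand": 8.7,"slide": [2.2,-2.0,-1.7],"twist": [0.0,0.0,0.0]},
    {"hand": 8.7,"slide": [2.2,-2.0,-1.7],"twist": [0.0,0.0,0.0]},
    {"hand": 8.7,"slide": [2.2,-2.0,-1.7],"twist": [0.0,0.0,0.0]},
    {"hand": 8.7,"slide": [2.2,-2.0,-1.7],"twist": [0.0,0.0,0.0]},
    {"hand": 8.7,"slide": [2.2,-2.0,-1.7],"twist": [0.0,0.0,0.0]},
    {"hand": 8.7,"slide": [2.2,-2.0,-1.7],"twist": [0.0,0.0,0.0]},
    {"hand": 8.7,"slide": [2.2,-2.0,-1.7],"twist": [0.0,0.0,0.0]},
    {"hand": 8.7,"slide": [2.2,-2.0,-1.7],"twist": [0.0,0.0,0.0]},
  ],
  newtons=15,
)

```text
t: 0.97
ee_pos: [0.2977, -0.3972, 0.3595]
tcp_rot: [0.99, 0.139, -0.0, 0.0]
wrist_force: [0.7, 0.5, 0.9]
gripper_width: 0.087
finger_force: 0.0
```

move_arm(
  moves=[
    {"hand": 8.7,"slide": [2.4,-3.0,-0.1],"twist": [0,0.025,0.031]},
    {"hand": 8.7,"slide": [2.3,-3.0,-0.1],"twist": [0,0.025,0.031]},
    {"hand": 8.7,"slide": [2.2,-3.1,0],"twist": [0,0.025,0.031]},
    {"hand": 8.7,"slide": [2.1,-3.2,0],"twist": [0,0.025,0.031]},
    {"hand": 8.7,"slide": [2.0,-3.2,0.1],"twist": [0,0.025,0.031]},
    {"hand": 8.7,"slide": [1.9,-3.3,0.1],"twist": [0,0.025,0.031]},
    {"hand": 8.7,"slide": [1.8,-3.3,0.1],"twist": [0,0.025,0.031]},
    {"hand": 8.7,"slide": [1.7,-3.4,0.2],"twist": [0,0.025,0.031]},
  ],
  newtons=15,
)

```text
t: 1.63
ee_pos: [0.416, -0.117, 0.3708]
tcp_rot: [0.995, 0.014, 0.099, -0.014]
wrist_force: [1.0, -0.4, 0.6]
gripper_width: 0.0873
finger_force: 0.0
```

move_arm(
  moves=[
    {"hand": 8.7,"slide": [0.6,-2.5,1.5],"twist": [0,0.063,0]},
    {"hand": 8.7,"slide": [0.5,-2.5,1.6],"twist": [0,0.063,0]},
    {"hand": 8.7,"slide": [0.4,-2.5,1.6],"twist": [0,0.063,0]},
    {"hand": 8.7,"slide": [0.3,-2.5,1.6],"twist": [0,0.063,0]},
    {"hand": 8.7,"slide": [0.2,-2.5,1.6],"twist": [0,0.063,0]},
    {"hand": 8.7,"slide": [0.1,-2.5,1.6],"twist": [0,0.063,0]},
    {"hand": 8.7,"slide": [0,-2.5,1.6],"twist": [0,0.063,0]},
    {"hand": 8.7,"slide": [-0.1,-2.5,1.6],"twist": [0,0.063,0]},
  ],
  newtons=15,
)

```text
t: 2.3
ee_pos: [0.4593, 0.024, 0.2938]
tcp_rot: [0.961, 0.007, 0.275, -0.008]
wrist_force: [0.4, -0.7, 0.5]
gripper_width: 0.0867
finger_force: 0.0
```

```bash
python3 - <<'E'
from h import *
t=cam('top'); s=cam('scene')
Z=[]
for c,(x0,y0,x1,y1) in ((t,(235,180,360,260)),(s,(230,190,340,280))):
    Z.append(cv2.resize(c['frame'][y0:y1,x0:x1],(500,int(500*(y1-y0)/(x1-x0))),interpolation=cv2.INTER_CUBIC))
h=max(a.shape[0] for a in Z); Z=[cv2.copyMakeBorder(a,0,h-a.shape[0],0,0,0) for a in Z]
a=cv2.resize(np.hstack(Z),None,fx=.8,fy=.8); cv2.imwrite('pics/pre.png',a[:,:,::-1]); print(a.shape)
d=tool(.7).as_matrix()[:,2]; G=np.array([.549,.083,.183])
print('proj neck',proj(t,G),proj(s,G))
plan([(G+.019*d,tool(.7),6)])
E
```

```text
(327, 800, 3)
proj neck [[266.41549177 204.45947568]] [[275.44031479 218.29931594]]
t 2.4 ee [0.4584 0.0274 0.2927] w 0.0869
{"slide":[0.38, -0.86, 2.68],"twist":[-0.001, 0.024, -0.002]},
{"slide":[0.32, -0.87, 2.7],"twist":[-0.001, 0.024, -0.002]},
{"slide":[0.25, -0.87, 2.69],"twist":[-0.001, 0.024, -0.002]},
{"slide":[0.19, -0.87, 2.71],"twist":[-0.001, 0.024, -0.002]},
{"slide":[0.13, -0.87, 2.7],"twist":[-0.001, 0.024, -0.002]},
{"slide":[0.06, -0.88, 2.71],"twist":[-0.001, 0.024, -0.002]},
--
```

View pics/pre.png

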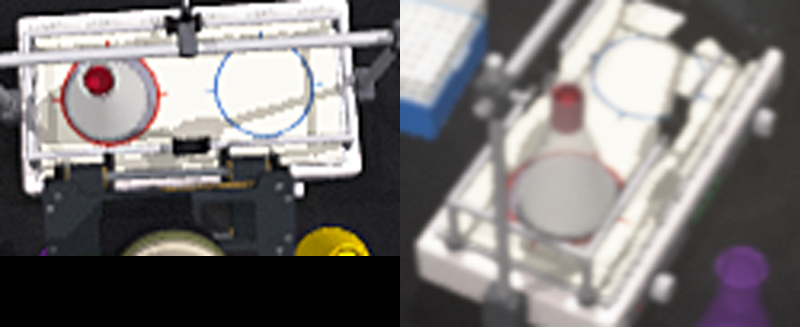

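The stopper and neck show at top px (265.6,205) and scene px (276,220), which matches the projected grasp point. The gripper stopped about 6 cm short in y, so I'll go sideways first and then in.

```bash
python3 - <<'E'
from h import *
d=tool(.7).as_matrix()[:,2]; G=np.array([.549,.083,.183])
plan([(G-.11*d,tool(.7),4),(G-.05*d,tool(.7),4),(G+.019*d,tool(.7),4)])
E
```

```text
t 2.4 ee [0.4584 0.0274 0.2927] w 0.0869
{"slide":[0.11, -1.32, 0.84],"twist":[-0.002, 0.036, -0.002]},
{"slide":[0.07, -1.31, 0.83],"twist":[-0.002, 0.036, -0.002]},
{"slide":[0.05, -1.32, 0.84],"twist":[-0.002, 0.036, -0.002]},
{"slide":[0.03, -1.32, 0.83],"twist":[-0.002, 0.036, -0.002]},
--
{"slide":[-0.0, 0.0, 1.5],"twist":[0.0, 0.0, 0.0]},
{"slide":[-0.0, 0.0, 1.5],"twist":[0.0, 0.0, 0.0]},
{"slide":[-0.0, 0.0, 1.5],"twist":[0.0, 0.0, 0.0]},
{"slide":[-0.0, 0.0, 1.5],"twist":[0.0, 0.0, 0.0]},
--
{"slide":[-0.0, 0.0, 1.73],"twist":[0.0, 0.0, 0.0]},
{"slide":[-0.0, 0.0, 1.72],"twist":[0.0, 0.0, 0.0]},
{"slide":[-0.0, 0.0, 1.73],"twist":[0.0, 0.0, 0.0]},
{"slide":[-0.0, 0.0, 1.72],"twist":[0.0, 0.0, 0.0]},
--
```

move_arm(
  moves=[
    {"hand": 8.7,"slide": [0.1,-1.3,0.8],"twist": [-0.002,0.036,-0.002]},
    {"hand": 8.7,"slide": [0.1,-1.3,0.8],"twist": [-0.002,0.036,-0.002]},
    {"hand": 8.7,"slide": [0.1,-1.3,0.8],"twist": [-0.002,0.036,-0.002]},
    {"hand": 8.7,"slide": [0,-1.3,0.8],"twist": [-0.002,0.036,-0.002]},
    {"hand": 8.7,"slide": [0,0,0],"twist": [0,0,0]},
    {"hand": 8.7,"slide": [0,0,0],"twist": [0,0,0]},
  ],
  newtons=15,
)

```text
t: 2.9
ee_pos: [0.4773, 0.0687, 0.2718]
tcp_rot: [0.942, 0.008, 0.335, -0.002]
wrist_force: [0.3, -0.2, -0.6]
gripper_width: 0.0867
finger_force: 0.0
```

```bash
python3 - <<'E'
from h import *
d=tool(.7).as_matrix()[:,2]; G=np.array([.549,.083,.183])
plan([(G-.11*d,tool(.7),2),(G+.019*d,tool(.7),6)])
E
```

```text
t 2.9 ee [0.4773 0.0687 0.2718] w 0.0867
{"slide":[-0.1, -0.61, 0.21],"twist":[0.005, 0.009, -0.004]},
{"slide":[-0.11, -0.6, 0.22],"twist":[0.005, 0.009, -0.004]},
--
{"slide":[0.0, -0.0, 2.15],"twist":[0.0, 0.0, 0.0]},
{"slide":[0.0, -0.0, 2.15],"twist":[0.0, 0.0, 0.0]},
{"slide":[0.0, -0.0, 2.15],"twist":[0.0, 0.0, 0.0]},
{"slide":[0.0, -0.0, 2.15],"twist":[0.0, 0.0, 0.0]},
{"slide":[0.0, -0.0, 2.15],"twist":[0.0, 0.0, 0.0]},
{"slide":[0.0, -0.0, 2.15],"twist":[0.0, 0.0, 0.0]},
--
```

move_arm(
  moves=[
    {"hand": 8.7,"slide": [-0.1,-0.4,0],"twist": [0.003,0.006,-0.003]},
    {"hand": 8.7,"slide": [-0.1,-0.4,0],"twist": [0.004,0.006,-0.003]},
    {"hand": 8.7,"slide": [0,-0.4,0],"twist": [0.003,0.006,-0.002]},
    {"hand": 8.7,"slide": [0,0,1.5],"twist": [0,0,0]},
    {"hand": 8.7,"slide": [0,0,1.5],"twist": [0,0,0]},
    {"hand": 8.7,"slide": [0,0,1.5],"twist": [0,0,0]},
    {"hand": 8.7,"slide": [0,0,1.5],"twist": [0,0,0]},
    {"hand": 8.7,"slide": [0,0,0],"twist": [0,0,0]},
  ],
  newtons=15,
)

```text
t: 3.57
ee_pos: [0.5167, 0.0816, 0.2224]
tcp_rot: [0.94, 0.013, 0.342, -0.005]
wrist_force: [-1.4, -1.0, -0.7]
gripper_width: 0.0873
finger_force: 0.0
```

```bash
python3 - <<'E'
from h import *
d=tool(.7).as_matrix()[:,2]; G=np.array([.549,.083,.183])
plan([(G+.019*d,tool(.7),6)])
E
```

```text
t 3.57 ee [0.5167 0.0816 0.2224] w 0.0873
{"slide":[-0.01, -0.01, 1.17],"twist":[0.0, 0.0, -0.0]},
{"slide":[-0.01, -0.01, 1.16],"twist":[0.0, 0.0, -0.0]},
{"slide":[-0.01, -0.0, 1.17],"twist":[0.0, 0.0, -0.0]},
{"slide":[-0.01, -0.01, 1.16],"twist":[0.0, 0.0, -0.0]},
{"slide":[-0.01, -0.01, 1.17],"twist":[0.0, 0.0, -0.0]},
{"slide":[-0.01, -0.01, 1.17],"twist":[0.0, 0.0, -0.0]},
--
```

move_arm(
  moves=[
    {"hand": 8.7,"slide": [0,0,1.4],"twist": [0,0,0]},
    {"hand": 8.7,"slide": [0,0,1.4],"twist": [0,0,0]},
    {"hand": 8.7,"slide": [0,0,1.4],"twist": [0,0,0]},
    {"hand": 8.7,"slide": [0,0,1.4],"twist": [0,0,0]},
    {"hand": 8.0,"slide": [0,0,1.3],"twist": [0,0,0]},
    {"hand": 6.5,"slide": [0,0,0],"twist": [0,0,0]},
    {"hand": 5.5,"slide": [0,0,0],"twist": [0,0,0]},
    {"hand": 5.0,"slide": [0,0,0],"twist": [0,0,0]},
  ],
  newtons=6,
)

```text
t: 4.23
ee_pos: [0.5609, 0.0844, 0.1726]
tcp_rot: [0.939, 0.013, 0.344, -0.006]
wrist_force: [0.7, 0.2, -0.5]
gripper_width: 0.0677
finger_force: 0.0
```

move_arm(
  moves=[
    {"hand": 4.7,"slide": [0,0,0],"twist": [0,0,0]},
    {"hand": 4.4,"slide": [0,0,0],"twist": [0,0,0]},
    {"hand": 4.1,"slide": [0,0,0],"twist": [0,0,0]},
    {"hand": 3.8,"slide": [0,0,0],"twist": [0,0,0]},
    {"hand": 3.5,"slide": [0,0,0],"twist": [0,0,0]},
    {"hand": 3.2,"slide": [0,0,0],"twist": [0,0,0]},
    {"hand": 3.0,"slide": [0,0,0],"twist": [0,0,0]},
  ],
  newtons=6,
)

```text
t: 4.82
ee_pos: [0.5612, 0.0855, 0.1723]
tcp_rot: [0.939, 0.014, 0.344, -0.006]
wrist_force: [-0.4, 1.0, 3.7]
gripper_width: 0.0495
finger_force: 6.1
```

```bash
python3 - <<'E'
from h import *
t=cam('top'); s=cam('scene')
Z=[]
for c,(x0,y0,x1,y1) in ((t,(235,180,360,260)),(s,(230,190,340,280))):
    Z.append(cv2.resize(c['frame'][y0:y1,x0:x1],(500,int(500*(y1-y0)/(x1-x0))),interpolation=cv2.INTER_CUBIC))
h=max(a.shape[0] for a in Z); Z=[cv2.copyMakeBorder(a,0,h-a.shape[0],0,0,0) for a in Z]
a=cv2.resize(np.hstack(Z),None,fx=.8,fy=.8); cv2.imwrite('pics/grip.png',a[:,:,::-1])
st=manip.get_state(); print(st['ee_pos'],st['gripper_width'],st['finger_force'],st['wrist_force'],st['qpos'].round(2))
E
```

```text
[0.5612021  0.08544663 0.1722502 ] 0.0498623963052971 6.168224281864241 [-0.71184165  0.02317132  5.63276256] [-0.03 -0.16 -0.3   2.28  0.45  0.37 -2.26]
```

View pics/grip.png

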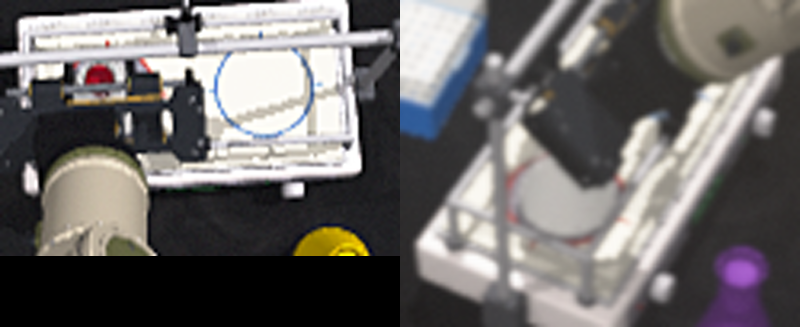

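The fingers closed at 50 mm, on the cone just below the neck, with the tips wedging. I'll release and go 15 mm up to the neck proper.

move_arm(
  moves=[
    {"hand": 6.5,"slide": [0,0,0],"twist": [0,0,0]},
    {"hand": 6.5,"slide": [0,0,0],"twist": [0,0,0]},
    {"hand": 6.5,"slide": [0.3,0,-0.4],"twist": [0,0,0]},
    {"hand": 6.5,"slide": [0.3,-0.1,-0.4],"twist": [0,0,0]},
    {"hand": 6.0,"slide": [0.4,0,-0.4],"twist": [0,0,0]},
    {"hand": 5.0,"slide": [0,0,0],"twist": [0,0,0]},
    {"hand": 4.6,"slide": [0,0,0],"twist": [0,0,0]},
    {"hand": 4.3,"slide": [0,0,0],"twist": [0,0,0]},
  ],
  newtons=6,
)

```text
t: 5.58
ee_pos: [0.5606, 0.0861, 0.1872]
tcp_rot: [0.939, 0.014, 0.344, -0.006]
wrist_force: [0.0, 0.5, -0.3]
gripper_width: 0.0482
finger_force: 0.0
```

move_arm(
  moves=[
    {"hand": 4.0,"slide": [0,0,0],"twist": [0,0,0]},
    {"hand": 3.7,"slide": [0,0,0],"twist": [0,0,0]},
    {"hand": 3.4,"slide": [0,0,0],"twist": [0,0,0]},
    {"hand": 3.0,"slide": [0,0,0],"twist": [0,0,0]},
    {"hand": 2.5,"slide": [0,0,0],"twist": [0,0,0]},
    {"hand": 2.5,"slide": [0,0,0],"twist": [0,0,0]},
  ],
  newtons=8,
)

```text
t: 6.08
ee_pos: [0.5605, 0.086, 0.187]
tcp_rot: [0.939, 0.014, 0.343, -0.006]
wrist_force: [-0.6, -0.1, -0.4]
gripper_width: 0.0442
finger_force: 7.7
```

```bash
python3 - <<'E'
from h import *
st=manip.get_state(); r=R.from_quat(st['tcp_rot']); p=st['ee_pos']; print(r.as_matrix().round(4).tolist())
plan([(p+np.array([.0045,-.163,0]),r,1)])
E
```

```text
[[0.7639, 0.0305, 0.6447], [0.0222, -0.9995, 0.021], [0.645, -0.0018, -0.7642]]
t 6.08 ee [0.5605 0.086  0.187 ] w 0.0442
{"slide":[-0.02, 16.31, -0.05],"twist":[0.0, 0.0, 0.0]},
--
```

move_arm(
  moves=[
    {"hand": 2.5,"slide": [0,0.3,0],"twist": [0,0,0]},
    {"hand": 2.5,"slide": [0,0.6,0],"twist": [0,0,0]},
    {"hand": 2.5,"slide": [0,0.8,0],"twist": [0,0,0]},
    {"hand": 2.5,"slide": [0,0.8,0],"twist": [0,0,0]},
    {"hand": 2.5,"slide": [0,0.8,0],"twist": [0,0,0]},
    {"hand": 2.5,"slide": [0,0.8,0],"twist": [0,0,0]},
    {"hand": 2.5,"slide": [0,0.8,0],"twist": [0,0,0]},
    {"hand": 2.5,"slide": [0,0.8,0],"twist": [0,0,0]},
  ],
  newtons=8,
)

```text
t: 6.75
ee_pos: [0.5623, 0.0286, 0.187]
tcp_rot: [0.939, 0.014, 0.343, -0.006]
wrist_force: [-0.5, 0.7, -0.2]
gripper_width: 0.0445
finger_force: 7.7
```

Steady: z is constant and the drag is about 1 N.

move_arm(
  moves=[
    {"hand": 2.5,"slide": [0,0.8,0],"twist": [0,0,0]},
    {"hand": 2.5,"slide": [0,0.8,0],"twist": [0,0,0]},
    {"hand": 2.5,"slide": [0,0.8,0],"twist": [0,0,0]},
    {"hand": 2.5,"slide": [0,0.8,0],"twist": [0,0,0]},
    {"hand": 2.5,"slide": [0,0.8,0],"twist": [0,0,0]},
    {"hand": 2.5,"slide": [0,0.8,0],"twist": [0,0,0]},
    {"hand": 2.5,"slide": [0,0.8,0],"twist": [0,0,0]},
    {"hand": 2.5,"slide": [0,0.8,0],"twist": [0,0,0]},
  ],
  newtons=8,
)

```text
t: 7.42
ee_pos: [0.5644, -0.0354, 0.1871]
tcp_rot: [0.939, 0.014, 0.344, -0.006]
wrist_force: [0.1, 0.7, -0.2]
gripper_width: 0.044
finger_force: 7.7
```

move_arm(
  moves=[
    {"hand": 2.5,"slide": [0,0.8,0],"twist": [0,0,0]},
    {"hand": 2.5,"slide": [0,0.8,0],"twist": [0,0,0]},
    {"hand": 2.5,"slide": [0,0.8,0],"twist": [0,0,0]},
    {"hand": 2.5,"slide": [0,0.7,0],"twist": [0,0,0]},
    {"hand": 2.5,"slide": [0,0.5,0],"twist": [0,0,0]},
    {"hand": 2.5,"slide": [0,0.3,0],"twist": [0,0,0]},
    {"hand": 2.5,"slide": [0,0.1,0],"twist": [0,0,0]},
    {"hand": 2.5,"slide": [0,0,0],"twist": [0,0,0]},
  ],
  newtons=8,
)

```text
t: 8.08
ee_pos: [0.5656, -0.075, 0.187]
tcp_rot: [0.939, 0.014, 0.344, -0.006]
wrist_force: [0.9, -0.7, 1.2]
gripper_width: 0.0441
finger_force: 7.8
```

```bash
python3 - <<'E'
from h import *
t=cam('top'); s=cam('scene')
Z=[]
for c,(x0,y0,x1,y1) in ((t,(285,180,365,240)),(s,(250,170,330,230))):
    Z.append(cv2.resize(c['frame'][y0:y1,x0:x1],(400,300),interpolation=cv2.INTER_CUBIC))
cv2.imwrite('pics/slid.png',np.hstack(Z)[:,:,::-1])
st=manip.get_state(); print(st['t'],st['ee_pos'],st['gripper_width'],st['wrist_force'],st['qpos'].round(2))
E
```

```text
8.1833 [ 0.56563731 -0.074753    0.18698819] 0.04452713358483183 [ 0.04271431 -0.98939043 -0.24551587] [-0.21 -0.21  0.29  2.28 -0.07  0.36 -1.39]
```

View pics/slid.png

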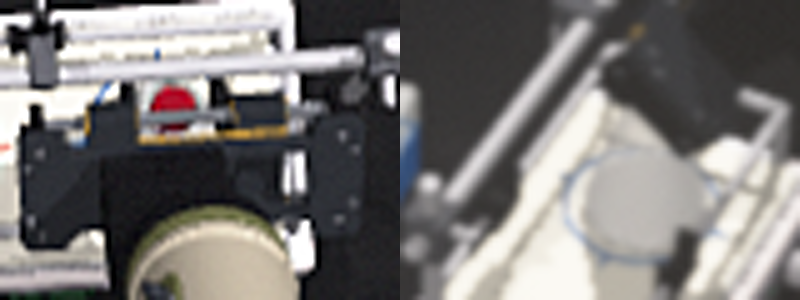

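The flask now sits inside the blue ring, base at about scene-crop px (645,200), roughly concentric with the ring. I'll release, back off and measure.

move_arm(
  moves=[
    {"hand": 5.0,"slide": [0,0,0],"twist": [0,0,0]},
    {"hand": 6.0,"slide": [0,0,0],"twist": [0,0,0]},
    {"hand": 7.0,"slide": [0,0,0],"twist": [0,0,0]},
    {"hand": 8.0,"slide": [0,0,0],"twist": [0,0,0]},
    {"hand": 8.5,"slide": [0,0,-2],"twist": [0,0,0]},
    {"hand": 8.5,"slide": [0,0,-2.5],"twist": [0,0,0]},
    {"hand": 8.5,"slide": [0,0,-2.5],"twist": [0,0,0]},
    {"hand": 8.5,"slide": [0,0,-2.5],"twist": [0,0,0]},
  ],
  newtons=8,
)

```text
t: 8.85
ee_pos: [0.5033, -0.0769, 0.26]
tcp_rot: [0.939, 0.014, 0.343, -0.006]
wrist_force: [0.4, -0.2, 0.3]
gripper_width: 0.0827
finger_force: 0.0
```

```bash
python3 - <<'E'
from h import *
t=cam('top'); s=cam('scene')
Z=[]
for c,(x0,y0,x1,y1) in ((t,(285,180,365,240)),(s,(250,170,330,230))):
    Z.append(cv2.resize(c['frame'][y0:y1,x0:x1],(400,300),interpolation=cv2.INTER_CUBIC))
cv2.imwrite('pics/rel.png',np.hstack(Z)[:,:,::-1])
th=np.linspace(0,2*np.pi,9)[:-1]
for n,c in(('t',t),('s',s)):
    hsv=cv2.cvtColor(c['frame'],cv2.COLOR_RGB2HSV); H,S,V=[hsv[...,i].astype(int) for i in range(3)]
    m=((H<6)|(H>170))&(S>70)&(V>60); x0,x1,y0,y1=(290,345,185,225) if n=='t' else (270,310,170,230)
    ys,xs=np.nonzero(m[y0:y1,x0:x1]); print(n,'stopper',len(xs),xs.mean()+x0,ys.mean()+y0,[onz(c,(xs.mean()+x0,ys.mean()+y0),z).round(4).tolist() for z in(.195,.207)])
E
```

```text
t stopper 65 319.10769230769233 201.2 [[0.5522, -0.0757, 0.195], [0.55, -0.0747, 0.207]]
s stopper 48 299.6666666666667 181.9375 [[0.554, -0.0771, 0.195], [0.5484, -0.0656, 0.207]]
```

View pics/rel.png

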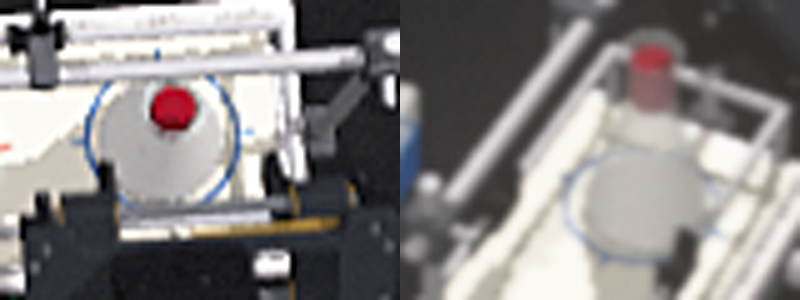

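The flask is at about (0.553,-0.076), with the blue centre at (0.555,-0.079). It's standing flat and within about 4 mm, so that's fine. Bar next: I'll measure its axis from the masks and plan the approach.

```bash
python3 - <<'E'
from h import *
t=cam('top'); s=cam('scene')
for n,c,(x0,x1,y0,y1) in(('t',t,(183,206,215,275)),('s',s,(230,292,310,350))):
    hsv=cv2.cvtColor(c['frame'],cv2.COLOR_RGB2HSV); H,S,V=[hsv[...,i].astype(int) for i in range(3)]
    for nm,m,z in(('steel',(V>110)&(S<60),.018),('orange',(H<22)&(S>150)&(V>120),.048)):
        ys,xs=np.nonzero(m[y0:y1,x0:x1]); P=np.array([onz(c,(x+x0,y+y0),z)[:2] for x,y in zip(xs,ys)])
        (ct,sz,an)=cv2.minAreaRect(P.astype(np.float32)*1000)
        k=np.polyfit(P[:,0],P[:,1],1); print(n,nm,len(xs),'ctr',np.round(ct,1),'size',np.round(sz,1),'yaw',round(np.arctan(k[0]),3),'xr',P[:,0].min().round(4),P[:,0].max().round(4))
L=.785; yb=.012
d=tool(L,yb).as_matrix()[:,2]; G=np.array([.448-.022,.340,.040]); T=G+.019*d; print(T)
plan([([.43,.0,.32],tool(.7),5),([.40,.20,.30],tool(L,yb),10),(T+[-.02,0,.10],tool(L,yb),9)])
E
```

```text
t steel 91 ctr [448.3 339.2] size [ 13.7 157.5] yaw 0.005 xr 0.3695 0.5271
t orange 109 ctr [447.4 338.3] size [63.8 16.9] yaw 0.023 xr 0.4155 0.4793
s steel 176 ctr [448.1 351.6] size [162.5  33.9] yaw 0.009 xr 0.3669 0.5294
s orange 201 ctr [446.7 347.7] size [27.3 68. ] yaw -0.068 xr 0.4127 0.4807
[0.43942871 0.34016115 0.02655962]
t 9.05 ee [ 0.5044 -0.0769  0.2601] w 0.0848
{"slide":[-0.33, -1.59, -1.84],"twist":[-0.0, -0.001, -0.0]},
{"slide":[-0.32, -1.58, -1.85],"twist":[-0.0, -0.001, -0.0]},
{"slide":[-0.33, -1.59, -1.84],"twist":[-0.0, -0.001, -0.0]},
{"slide":[-0.33, -1.58, -1.85],"twist":[-0.0, -0.001, -0.0]},
{"slide":[-0.33, -1.58, -1.84],"twist":[-0.0, -0.001, -0.0]},
--
{"slide":[-0.31, -2.01, -0.0],"twist":[-0.001, 0.008, 0.001]},
{"slide":[-0.32, -2.01, -0.01],"twist":[-0.001, 0.008, 0.001]},
{"slide":[-0.32, -2.0, -0.01],"twist":[-0.001, 0.008, 0.001]},
{"slide":[-0.32, -2.01, -0.02],"twist":[-0.001, 0.008, 0.001]},
{"slide":[-0.32, -2.01, -0.02],"twist":[-0.001, 0.008, 0.001]},
{"slide":[-0.32, -2.0, -0.03],"twist":[-0.001, 0.008, 0.001]},
{"slide":[-0.33, -2.01, -0.03],"twist":[-0.001, 0.008, 0.001]},
{"slide":[-0.33, -2.0, -0.04],"twist":[-0.001, 0.008, 0.001]},
{"slide":[-0.33, -2.01, -0.04],"twist":[-0.001, 0.008, 0.001]},
{"slide":[-0.34, -2.0, -0.05],"twist":[-0.001, 0.008, 0.001]},
--
{"slide":[-1.2, -1.55, 1.53],"twist":[0.0, 0.0, 0.0]},
{"slide":[-1.19, -1.56, 1.53],"twist":[0.0, 0.0, 0.0]},
{"slide":[-1.2, -1.55, 1.53],"twist":[0.0, 0.0, 0.0]},
{"slide":[-1.19, -1.56, 1.52],"twist":[0.0, 0.0, 0.0]},
{"slide":[-1.2, -1.55, 1.53],"twist":[0.0, 0.0, 0.0]},
{"slide":[-1.2, -1.56, 1.53],"twist":[0.0, 0.0, 0.0]},
{"slide":[-1.19, -1.55, 1.53],"twist":[0.0, 0.0, 0.0]},
{"slide":[-1.2, -1.56, 1.53],"twist":[0.0, 0.0, 0.0]},
{"slide":[-1.19, -1.55, 1.53],"twist":[0.0, 0.0, 0.0]},
--
```

move_arm(
  moves=[
    {"hand": 8.5,"slide": [0,0,-2.0],"twist": [0,0,0]},
    {"hand": 8.5,"slide": [-0.3,-1.5,-2.0],"twist": [0,0,0]},
    {"hand": 8.5,"slide": [-0.3,-1.6,-2.0],"twist": [0,0,0]},
    {"hand": 8.5,"slide": [-0.3,-1.6,-2.0],"twist": [0,0,0]},
    {"hand": 8.5,"slide": [-0.3,-1.6,-1.5],"twist": [0,0,0]},
    {"hand": 8.5,"slide": [-0.3,-1.6,0],"twist": [0,0,0]},
    {"hand": 8.5,"slide": [-0.3,-1.8,0],"twist": [0,0.008,0]},
    {"hand": 8.5,"slide": [-0.3,-1.8,0],"twist": [0,0.008,0]},
  ],
)

```text
t: 9.72
ee_pos: [0.4915, -0.0024, 0.2907]
tcp_rot: [0.941, 0.013, 0.339, -0.008]
wrist_force: [-0.7, -0.3, -0.9]
gripper_width: 0.0852
finger_force: 0.0
```

move_arm(
  moves=[
    {"hand": 8.5,"slide": [-0.3,-2.0,0],"twist": [0,0.009,0]},
    {"hand": 8.5,"slide": [-0.3,-2.0,0],"twist": [0,0.009,0]},
    {"hand": 8.5,"slide": [-0.3,-2.0,0],"twist": [0,0.009,0]},
    {"hand": 8.5,"slide": [-0.3,-2.0,0],"twist": [0,0.009,0]},
    {"hand": 8.5,"slide": [-0.3,-2.0,0],"twist": [0,0.009,0]},
    {"hand": 8.5,"slide": [-0.3,-2.0,0],"twist": [0,0.009,0]},
    {"hand": 8.5,"slide": [-0.3,-2.0,0],"twist": [0,0.009,0]},
    {"hand": 8.5,"slide": [0,0,0],"twist": [0,0,0]},
  ],
)

```text
t: 10.38
ee_pos: [0.4781, 0.1417, 0.2757]
tcp_rot: [0.93, 0.016, 0.366, -0.009]
wrist_force: [0.7, 1.1, 0.3]
gripper_width: 0.0849
finger_force: 0.0
```

```bash
python3 - <<'E'
from h import *
L=.785; yb=.012
d=tool(L,yb).as_matrix()[:,2]; G=np.array([.448-.022,.339,.040]); T=G+.019*d
print(manip.get_state()['qpos'].round(2))
plan([(T+[-.02,0,.10],tool(L,yb),10)])
E
```

```text
[-0.05 -0.48 -0.45  2.28  0.2   0.63 -2.19]
t 10.38 ee [0.4781 0.1417 0.2757] w 0.0849
{"slide":[-1.4, -1.99, 0.75],"twist":[-0.002, 0.003, 0.001]},
{"slide":[-1.41, -1.98, 0.74],"twist":[-0.002, 0.003, 0.001]},
{"slide":[-1.41, -1.99, 0.73],"twist":[-0.002, 0.003, 0.001]},
{"slide":[-1.42, -1.98, 0.72],"twist":[-0.002, 0.003, 0.001]},
{"slide":[-1.42, -1.99, 0.71],"twist":[-0.002, 0.003, 0.001]},
{"slide":[-1.42, -1.98, 0.7],"twist":[-0.002, 0.003, 0.001]},
{"slide":[-1.44, -1.99, 0.7],"twist":[-0.002, 0.003, 0.001]},
{"slide":[-1.43, -1.98, 0.68],"twist":[-0.002, 0.003, 0.001]},
{"slide":[-1.45, -1.98, 0.68],"twist":[-0.002, 0.003, 0.001]},
{"slide":[-1.44, -1.99, 0.66],"twist":[-0.002, 0.003, 0.001]},
--
```

move_arm(
  moves=[
    {"hand": 6.0,"slide": [-1.4,-2.0,0.7],"twist": [-0.002,0.003,0.001]},
    {"hand": 6.0,"slide": [-1.4,-2.0,0.7],"twist": [-0.002,0.003,0.001]},
    {"hand": 6.0,"slide": [-1.4,-2.0,0.7],"twist": [-0.002,0.003,0.001]},
    {"hand": 6.0,"slide": [-1.4,-2.0,0.7],"twist": [-0.002,0.003,0.001]},
    {"hand": 6.0,"slide": [-1.4,-2.0,0.7],"twist": [-0.002,0.003,0.001]},
    {"hand": 6.0,"slide": [-1.4,-2.0,0.7],"twist": [-0.002,0.003,0.001]},
    {"hand": 6.0,"slide": [-1.4,-2.0,0.7],"twist": [-0.002,0.003,0.001]},
    {"hand": 6.0,"slide": [-1.4,-2.0,0.7],"twist": [-0.002,0.003,0.001]},
  ],
)

```text
t: 11.05
ee_pos: [0.4406, 0.291, 0.1657]
tcp_rot: [0.93, 0.012, 0.368, -0.007]
wrist_force: [0.4, -0.6, 1.1]
gripper_width: 0.0601
finger_force: 0.0
```

```bash
python3 - <<'E'
from h import *
L=.785; yb=.012
d=tool(L,yb).as_matrix()[:,2]; G=np.array([.448-.022,.339,.040]); T=G+.019*d
st=manip.get_state(); print(st['qpos'].round(2)); m=R.from_quat(st['tcp_rot']).as_matrix(); print('z',m[:,2].round(3),'y',m[:,1].round(3))
plan([(T+[-.02,0,.10],tool(L,yb),6)])
E
```

```text
[ 0.57 -0.5  -1.39  2.26  0.17  0.46 -2.6 ]
z [ 0.685  0.022 -0.729] y [ 0.028 -1.    -0.003]
t 11.05 ee [0.4406 0.291  0.1657] w 0.0601
{"slide":[-0.69, -0.81, 0.25],"twist":[-0.002, 0.005, 0.002]},
{"slide":[-0.69, -0.81, 0.25],"twist":[-0.002, 0.005, 0.002]},
{"slide":[-0.7, -0.81, 0.24],"twist":[-0.002, 0.005, 0.002]},
{"slide":[-0.69, -0.81, 0.23],"twist":[-0.002, 0.005, 0.002]},
{"slide":[-0.7, -0.81, 0.23],"twist":[-0.002, 0.005, 0.002]},
{"slide":[-0.7, -0.8, 0.23],"twist":[-0.002, 0.005, 0.002]},
--
```

The arm is at its j7/j2 limits in this wrist branch. I'll fit a quick kinematic model from the logged states to check whether a half turn about the tool axis frees it.

```bash
cat > fk.py <<'E'
import numpy as np, itertools
from scipy.spatial.transform import Rotation as R
from scipy.optimize import least_squares
D=[([1.2694,.3328,-.0646,1.4608,.0216,1.3499,-.0885],[.1719,-.6006,.2218],[.9903,.1389,-.0001,-.0006]),
([-.03,-.16,-.3,2.28,.45,.37,-2.26],[.5612,.0855,.1723],[.939,.014,.344,-.006]),
([-.21,-.21,.29,2.28,-.07,.36,-1.39],[.5656,-.0748,.187],[.939,.014,.344,-.006]),
([-.05,-.48,-.45,2.28,.2,.63,-2.19],[.4781,.1417,.2757],[.93,.016,.366,-.009]),
([.57,-.5,-1.39,2.26,.17,.46,-2.6],[.4406,.291,.1657],[.93,.012,.368,-.007])]
def fk(q,s,x):  # x: h,L1,L2,L3,offsets a1,a3,a5,a7, elbow offset e1,e2
    q=np.asarray(q); z=lambda a:R.from_euler('z',a); y=lambda a:R.from_euler('y',a)
    r=z(s[0]*q[0]+x[4])*y(q[1]); p=np.array([0,0,x[0]])+r.apply([0,0,0])
    r=r*z(s[1]*q[2]+x[5]); p=p+r.apply([x[8],0,x[1]]); r=r*y(q[3]); p=p+r.apply([x[9],0,0])
    r=r*z(s[2]*q[4]+x[6]); p=p+r.apply([0,0,x[2]]); r=r*y(q[5])*z(s[3]*q[6]+x[7]); p=p+r.apply([0,0,x[3]])
    return p,r
def res(x,s):
    o=[]
    for q,p,k in D:
        a,r=fk(q,s,x); o+=list((a-p)*3)+list((r.inv()*R.from_quat(k)).as_rotvec())
    return np.array(o)
def fit():
    best=None
    for s in itertools.product([1,-1],repeat=4):
        for a1,a7 in itertools.product([0,np.pi,-1.57,1.57],[-1.57,1.57,0,3.14]):
            f=least_squares(res,[.3,.4,.4,.3,a1,0,0,a7,0,0],args=(s,),max_nfev=60)
            if best is None or f.cost<best[0]: best=(f.cost,s,f.x)
    return best
if __name__=='__main__':
    b=fit(); print(b[0],b[1],b[2].round(3)); print(res(b[2],b[1]).reshape(5,6).round(3)); np.save('fk.npy',np.r_[b[1],b[2]])
E
time timeout 500 python3 fk.py
```

```text
0.004464646931897409 (-1, -1, -1, -1) [ 0.251  0.463  0.492  0.358 -0.006 -0.075  0.024  1.477 -0.006  0.002]
[[ 0.013  0.005 -0.    -0.001  0.001  0.011]
 [-0.008 -0.011  0.004  0.041  0.002 -0.005]
 [-0.023  0.015  0.004  0.031 -0.004 -0.001]
 [-0.018  0.028 -0.02   0.009  0.01  -0.01 ]
 [ 0.045  0.018  0.012  0.019 -0.017  0.006]]
real	0m31.809s
user	0m32.111s
sys	0m0.059s
```

```bash
cat > ik.py <<'E'
from fk import *
from h import tool
v=np.load('fk.npy'); S=v[:4]; X=v[4:].copy()
lo=np.array([-2.6,-.5,-1.47,.16,-1.27,.06,-2.6]); hi=np.array([2.6,2.12,1.34,2.42,4.41,2.06,2.6])
rng=np.random.default_rng(0)
def ik(p,r,n=25):
    best=(-9,None)
    def f(q):
        a,b=fk(q,S,X); return np.r_[(a-p)*10,(b.inv()*r).as_rotvec()*3, .02*(q-(lo+hi)/2)/(hi-lo)]
    for i in range(n):
        q0=rng.uniform(lo,hi)*.6+.4*np.array([-.3,.2,0,1.8,0,.6,0.])
        s=least_squares(f,np.clip(q0,lo+.01,hi-.01),bounds=(lo,hi),max_nfev=80); e=np.abs(f(s.x)[:6]).max()
        mg=np.minimum(s.x-lo,hi-s.x).min()
        if e<.03 and mg>best[0]: best=(mg,s.x)
    return best
E
cat > run.py <<'E'
from ik import *
flip=R.from_euler('z',np.pi)
for L in(.6,.785):
    d=tool(L).as_matrix()[:,2]; k=.019*d
    for nm,G in(('bar',[.426,.339,.04]),('lift',[.426,.339,.2]),('cross',[.42,.17,.22]),('front',[.42,0,.20]),('place',[.531,.001,.147])):
        for fl in(0,1):
            m,q=ik(np.array(G)+k,tool(L)*flip if fl else tool(L))
            print(L,nm,'flip' if fl else 'same',round(m,2),None if q is None else q.round(2))
E
timeout 570 python3 run.py
```

```text
0.6 bar same 0.0 [-2.01  0.51  1.11  2.23  0.02  0.32 -2.6 ]
0.6 bar flip 0.19 [-0.48  0.26 -0.6   2.23  1.22  0.65 -0.43]
0.6 lift same 0.0 [ 0.56 -0.31 -1.43  2.1   0.21  0.69 -2.6 ]
0.6 lift flip 0.32 [-0.77 -0.04 -0.26  2.1   0.69  0.81  0.15]
0.6 cross same 0.1 [-0.41 -0.39 -0.25  2.32  0.39  0.71 -2.44]
0.6 cross flip 0.1 [-0.72 -0.38 -0.    2.32  0.55  0.76  0.56]
0.6 front same -9 None
0.6 front flip -9 None
0.6 place same 0.12 [ 0.01 -0.12 -0.08  2.3  -0.05  0.36 -1.56]
0.6 place flip 0.12 [-0.23 -0.13  0.15  2.3   0.04  0.36  1.5 ]
0.785 bar same 0.12 [-0.67  0.3  -0.5   2.3   1.55  0.76  2.31]
0.785 bar flip 0.12 [-0.84  0.29 -0.32  2.3   1.52  0.72 -0.83]
0.785 lift same -9 None
0.785 lift flip 0.22 [-0.85 -0.05 -0.28  2.2   1.01  0.79 -0.21]
0.785 cross same -9 None
0.785 cross flip -9 None
0.785 front same -9 None
0.785 front flip -9 None
0.785 place same -9 None
0.785 place flip -9 None
```

```bash
cat > run.py <<'E'
from ik import *
flip=R.from_euler('z',np.pi)
for L in(.52,.6):
    d=tool(L).as_matrix()[:,2]; k=.019*d
    for nm,G in(('bar',[.422,.339,.043]),('lift',[.422,.339,.2]),('cross',[.42,.19,.2]),('d1',[.45,.12,.2]),('d2',[.48,.06,.2]),('over',[.527,.001,.19]),('place',[.527,.001,.150])):
            m,q=ik(np.array(G)+k,tool(L)*flip)
            print(L,nm,round(m,2),None if q is None else q.round(2))
E
timeout 570 python3 run.py
```

```text
0.52 bar 0.22 [-0.28  0.27 -0.78  2.2   1.08  0.67 -0.26]
0.52 lift 0.36 [-0.74 -0.03 -0.26  2.06  0.56  0.84  0.28]
0.52 cross 0.15 [-0.68 -0.29 -0.04  2.27  0.46  0.77  0.61]
0.52 d1 0.13 [-0.56 -0.31  0.06  2.29  0.38  0.71  0.88]
0.52 d2 0.16 [-0.42 -0.28  0.12  2.26  0.26  0.65  1.15]
0.52 over 0.22 [-0.2  -0.16  0.11  2.2   0.05  0.59  1.49]
0.52 place 0.17 [-0.15 -0.11  0.07  2.25  0.02  0.48  1.52]
0.6 bar 0.18 [-0.52  0.25 -0.57  2.24  1.19  0.64 -0.42]
0.6 lift 0.31 [-0.78 -0.05 -0.26  2.11  0.69  0.81  0.15]
0.6 cross 0.09 [-0.74 -0.32 -0.03  2.33  0.6   0.72  0.47]
0.6 d1 0.07 [-0.62 -0.36  0.09  2.35  0.51  0.64  0.74]
0.6 d2 0.09 [-0.5  -0.33  0.18  2.33  0.38  0.57  1.04]
0.6 over 0.16 [-0.29 -0.21  0.19  2.26  0.11  0.48  1.44]
0.6 place 0.11 [-0.25 -0.14  0.17  2.31  0.06  0.37  1.48]
```

Model fits. A half turn about the tool axis at a lean of 0.55 gives margins throughout. So I'll stand the tool up, turn it by -π about its z, and lean again.

move_arm(
  moves=[
    {"hand": 6.0,"slide": [0,-0.6,-0.5],"twist": [0,-0.11,0]},
    {"hand": 6.0,"slide": [0,-0.6,-0.5],"twist": [0,-0.11,0]},
    {"hand": 6.0,"slide": [0,-0.6,-0.5],"twist": [0,-0.11,0]},
    {"hand": 6.0,"slide": [0,-0.6,-0.5],"twist": [0,-0.11,0]},
    {"hand": 6.0,"slide": [0,-0.6,-0.5],"twist": [0,-0.11,0]},
    {"hand": 6.0,"slide": [0,-0.6,-0.5],"twist": [0,-0.11,0]},
    {"hand": 6.0,"slide": [0,-0.6,-0.5],"twist": [0,-0.09,0]},
    {"hand": 6.0,"slide": [0,0,0],"twist": [0,0,0]},
  ],
)

```text
t: 11.72
ee_pos: [0.4271, 0.3287, 0.1957]
tcp_rot: [0.999, 0.012, 0.041, -0.008]
wrist_force: [1.2, -0.1, -0.8]
gripper_width: 0.0604
finger_force: 0.0
```

move_arm(
  moves=[
    {"hand": 6.0,"slide": [0,0,0],"twist": [0,0,-0.12]},
    {"hand": 6.0,"slide": [0,0,0],"twist": [0,0,-0.12]},
    {"hand": 6.0,"slide": [0,0,0],"twist": [0,0,-0.12]},
    {"hand": 6.0,"slide": [0,0,0],"twist": [0,0,-0.12]},
    {"hand": 6.0,"slide": [0,0,0],"twist": [0,0,-0.12]},
    {"hand": 6.0,"slide": [0,0,0],"twist": [0,0,-0.12]},
    {"hand": 6.0,"slide": [0,0,0],"twist": [0,0,-0.12]},
    {"hand": 6.0,"slide": [0,0,0],"twist": [0,0,-0.12]},
  ],
)

```text
t: 12.38
ee_pos: [0.4241, 0.3288, 0.1969]
tcp_rot: [0.878, 0.477, 0.044, 0.017]
wrist_force: [0.3, -0.0, -1.2]
gripper_width: 0.06
finger_force: 0.0
```

```bash
python3 - <<'E'
from h import *
st=manip.get_state(); print(st['qpos'].round(2),st['ee_pos'])
f=R.from_euler('z',np.pi); q=tool(0,.012)*f; print((R.from_quat(st['tcp_rot']).inv()*q).as_rotvec())
E
```

```text
[ 0.4   0.42 -1.42  1.75  0.51  1.29 -1.7 ] [0.42410397 0.32877119 0.19690394]
[ 0.10838301  0.04205545 -2.15562345]
```

move_arm(
  moves=[
    {"hand": 6.0,"slide": [0,0,0],"twist": [0.006,0.002,-0.12]},
    {"hand": 6.0,"slide": [0,0,0],"twist": [0.006,0.002,-0.12]},
    {"hand": 6.0,"slide": [0,0,0],"twist": [0.006,0.002,-0.12]},
    {"hand": 6.0,"slide": [0,0,0],"twist": [0.006,0.002,-0.12]},
    {"hand": 6.0,"slide": [0,0,0],"twist": [0.006,0.002,-0.12]},
    {"hand": 6.0,"slide": [0,0,0],"twist": [0.006,0.002,-0.12]},
    {"hand": 6.0,"slide": [0,0,0],"twist": [0.006,0.002,-0.12]},
    {"hand": 6.0,"slide": [0,0,0],"twist": [0.006,0.002,-0.12]},
  ],
)

```text
t: 13.05
ee_pos: [0.4241, 0.3288, 0.197]
tcp_rot: [0.558, 0.829, 0.027, 0.011]
wrist_force: [0.7, 0.2, 0.3]
gripper_width: 0.0599
finger_force: 0.0
```

move_arm(
  moves=[
    {"hand": 6.0,"slide": [0,0,0],"twist": [0.006,0.002,-0.12]},
    {"hand": 6.0,"slide": [0,0,0],"twist": [0.006,0.002,-0.12]},
    {"hand": 6.0,"slide": [0,0,0],"twist": [0.006,0.002,-0.12]},
    {"hand": 6.0,"slide": [0,0,0],"twist": [0.006,0.002,-0.12]},
    {"hand": 6.0,"slide": [0,0,0],"twist": [0.006,0.002,-0.12]},
    {"hand": 6.0,"slide": [0,0,0],"twist": [0.006,0.002,-0.12]},
    {"hand": 6.0,"slide": [0,0,0],"twist": [0.006,0.002,-0.12]},
    {"hand": 6.0,"slide": [0,0,0],"twist": [0.006,0.002,-0.12]},
  ],
)

```text
t: 13.72
ee_pos: [0.4242, 0.3288, 0.1969]
tcp_rot: [0.112, 0.994, 0.004, 0.003]
wrist_force: [-0.4, -0.0, -0.4]
gripper_width: 0.0598
finger_force: 0.0
```

```bash
cat >> h.py <<'E'
FL=R.from_euler('z',np.pi)
def where(L,yaw):
    st=manip.get_state(); q=tool(L,yaw)*FL; r=R.from_quat(st['tcp_rot'])
    print('t',st['t'],st['qpos'].round(2),'rot left',(r.inv()*q).as_rotvec().round(3),'force',st['wrist_force'].round(1),'grip',st['finger_force'])
E
python3 - <<'E'
from h import *
where(.55,.012)
L=.55;yb=.012;q=tool(L,yb)*FL; d=q.as_matrix()[:,2]
T=np.array([.448-.026,.339,.043])+.019*d; print(T)
plan([(T+[0,0,.09],q,8),(T,q,7)])
E
```

```text
t 13.7167 [ 0.38  0.55 -1.45  1.69  0.56  1.4   0.19] rot left [-0.057 -0.54  -0.232] force [-0.4 -0.  -0.4] grip 0.0
[0.43193034 0.33911917 0.02680203]
t 13.72 ee [0.4242 0.3288 0.1969] w 0.0598
{"slide":[-0.06, 0.14, 1.0],"twist":[-0.007, -0.068, -0.029]},
{"slide":[0.0, 0.13, 1.01],"twist":[-0.007, -0.068, -0.029]},
{"slide":[0.07, 0.12, 1.0],"twist":[-0.007, -0.068, -0.029]},
{"slide":[0.13, 0.12, 1.0],"twist":[-0.007, -0.068, -0.029]},
{"slide":[0.2, 0.12, 0.99],"twist":[-0.007, -0.068, -0.029]},
{"slide":[0.26, 0.12, 0.97],"twist":[-0.007, -0.068, -0.029]},
{"slide":[0.32, 0.12, 0.96],"twist":[-0.007, -0.068, -0.029]},
{"slide":[0.38, 0.12, 0.93],"twist":[-0.007, -0.068, -0.029]},
--
{"slide":[0.67, -0.0, 1.1],"twist":[0.0, 0.0, 0.0]},
{"slide":[0.67, -0.0, 1.09],"twist":[0.0, 0.0, 0.0]},
{"slide":[0.68, -0.0, 1.1],"twist":[0.0, 0.0, 0.0]},
{"slide":[0.67, -0.0, 1.1],"twist":[0.0, 0.0, 0.0]},
{"slide":[0.67, -0.0, 1.09],"twist":[0.0, 0.0, 0.0]},
{"slide":[0.67, -0.0, 1.1],"twist":[0.0, 0.0, 0.0]},
{"slide":[0.68, -0.0, 1.1],"twist":[0.0, 0.0, 0.0]},
--
```

move_arm(
  moves=[
    {"hand": 5.0,"slide": [-0.1,0.1,1.0],"twist": [-0.007,-0.068,-0.029]},
    {"hand": 5.0,"slide": [0,0.1,1.0],"twist": [-0.007,-0.068,-0.029]},
    {"hand": 5.0,"slide": [0.1,0.1,1.0],"twist": [-0.007,-0.068,-0.029]},
    {"hand": 5.0,"slide": [0.1,0.1,1.0],"twist": [-0.007,-0.068,-0.029]},
    {"hand": 5.0,"slide": [0.2,0.1,1.0],"twist": [-0.007,-0.068,-0.029]},
    {"hand": 5.0,"slide": [0.3,0.1,1.0],"twist": [-0.007,-0.068,-0.029]},
    {"hand": 5.0,"slide": [0.3,0.1,1.0],"twist": [-0.007,-0.068,-0.029]},
    {"hand": 5.0,"slide": [0.4,0.1,0.9],"twist": [-0.007,-0.068,-0.029]},
  ],
)

```text
t: 14.38
ee_pos: [0.4318, 0.3369, 0.1162]
tcp_rot: [-0.004, 0.962, 0.001, 0.274]
wrist_force: [0.7, -0.4, -0.4]
gripper_width: 0.05
finger_force: 0.0
```

```bash
python3 - <<'E'
from h import *
where(.55,.012)
L=.55;yb=.012;q=tool(L,yb)*FL; d=q.as_matrix()[:,2]
T=np.array([.448-.026,.339,.043])+.019*d; print(T)
t=cam('top'); s=cam('scene')
Z=[]
for c,(x0,y0,x1,y1) in ((t,(165,205,245,265)),(s,(215,285,315,360))):
    Z.append(cv2.resize(c['frame'][y0:y1,x0:x1],(400,300),interpolation=cv2.INTER_CUBIC))
cv2.imwrite('pics/bar.png',np.hstack(Z)[:,:,::-1])
plan([(T,q,7)])
E
```

```text
t 14.3833 [ 0.23  0.28 -1.35  2.11  1.    0.94 -0.11] rot left [-0.003  0.006 -0.003] force [ 0.7 -0.4 -0.4] grip 0.0
[0.43193034 0.33911917 0.02680203]
t 14.48 ee [0.4297 0.3361 0.1146] w 0.0501
{"slide":[0.63, 0.05, 1.08],"twist":[-0.001, 0.0, 0.0]},
{"slide":[0.63, 0.05, 1.09],"twist":[-0.001, 0.0, 0.0]},
{"slide":[0.63, 0.05, 1.08],"twist":[-0.001, 0.0, 0.0]},
{"slide":[0.63, 0.04, 1.09],"twist":[-0.001, 0.0, 0.0]},
{"slide":[0.63, 0.05, 1.08],"twist":[-0.001, 0.0, 0.0]},
{"slide":[0.63, 0.05, 1.09],"twist":[-0.001, 0.0, 0.0]},
{"slide":[0.62, 0.04, 1.08],"twist":[-0.001, 0.0, 0.0]},
--
```

View pics/bar.png

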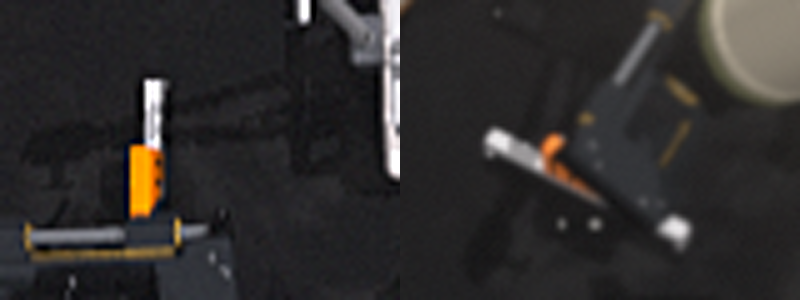

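The open fingers are over the front half of the orange grip (top crop (147,180)), aligned with the bar. Going down now.

move_arm(
  moves=[
    {"hand": 5.0,"slide": [0.7,0,1.3],"twist": [0,0,0]},
    {"hand": 5.0,"slide": [0.7,0.1,1.3],"twist": [0,0,0]},
    {"hand": 5.0,"slide": [0.7,0,1.3],"twist": [0,0,0]},
    {"hand": 5.0,"slide": [0.7,0.1,1.2],"twist": [0,0,0]},
    {"hand": 5.0,"slide": [0.7,0,1.1],"twist": [0,0,0]},
    {"hand": 5.0,"slide": [0.5,0.1,0.8],"twist": [0,0,0]},
    {"hand": 5.0,"slide": [0.4,0,0.6],"twist": [0,0,0]},
    {"hand": 5.0,"slide": [0,0,0],"twist": [0,0,0]},
  ],
)

```text
t: 15.15
ee_pos: [0.4347, 0.3394, 0.0282]
tcp_rot: [-0.002, 0.962, -0.0, 0.272]
wrist_force: [0.5, -0.2, -0.2]
gripper_width: 0.05
finger_force: 0.0
```

move_arm(
  moves=[
    {"hand": 4.0,"slide": [0,0,0],"twist": [0,0,0]},
    {"hand": 3.0,"slide": [0,0,0],"twist": [0,0,0]},
    {"hand": 2.4,"slide": [0,0,0],"twist": [0,0,0]},
    {"hand": 2.0,"slide": [0,0,0],"twist": [0,0,0]},
    {"hand": 1.6,"slide": [0,0,0],"twist": [0,0,0]},
    {"hand": 1.0,"slide": [0,0,0],"twist": [0,0,0]},
    {"hand": 0.5,"slide": [0,0,0],"twist": [0,0,0]},
  ],
  newtons=40,
)

```text
t: 15.73
ee_pos: [0.4352, 0.34, 0.0297]
tcp_rot: [-0.002, 0.962, 0.0, 0.273]
wrist_force: [-0.9, 0.0, 2.1]
gripper_width: 0.0159
finger_force: 40.0
```

```bash
python3 - <<'E'
from h import *
where(.55,.012); print(manip.get_state()['gripper_width'])
st=manip.get_state();p=st['ee_pos'];r=R.from_quat(st['tcp_rot'])
plan([(p+[0,0,.17],r,8)])
E
```

```text
t 15.7333 [-0.    0.47 -1.14  2.16  1.28  0.95 -0.37] rot left [-0.005  0.004 -0.006] force [-0.9  0.   2.1] grip 39.99240577686578
0.015861940664240546
t 15.73 ee [0.4352 0.34   0.0297] w 0.0159
{"slide":[-1.12, -0.0, -1.81],"twist":[0.0, 0.0, 0.0]},
{"slide":[-1.12, -0.01, -1.8],"twist":[0.0, 0.0, 0.0]},
{"slide":[-1.11, 0.0, -1.81],"twist":[0.0, 0.0, 0.0]},
{"slide":[-1.12, -0.0, -1.81],"twist":[0.0, 0.0, 0.0]},
{"slide":[-1.12, -0.0, -1.81],"twist":[0.0, 0.0, 0.0]},
{"slide":[-1.12, -0.01, -1.8],"twist":[0.0, 0.0, 0.0]},
{"slide":[-1.12, 0.0, -1.81],"twist":[0.0, 0.0, 0.0]},
{"slide":[-1.11, -0.0, -1.81],"twist":[0.0, 0.0, 0.0]},
--
```

Gripped at 15.9 mm with 40 N. Lifting.

move_arm(
  moves=[
    {"hand": 0.5,"slide": [-0.6,0,-0.9],"twist": [0,0,0]},
    {"hand": 0.5,"slide": [-1.1,0,-1.8],"twist": [0,0,0]},
    {"hand": 0.5,"slide": [-1.1,0,-1.8],"twist": [0,0,0]},
    {"hand": 0.5,"slide": [-1.1,0,-1.8],"twist": [0,0,0]},
    {"hand": 0.5,"slide": [-1.1,0,-1.8],"twist": [0,0,0]},
    {"hand": 0.5,"slide": [-1.1,0,-1.8],"twist": [0,0,0]},
    {"hand": 0.5,"slide": [-1.1,0,-1.8],"twist": [0,0,0]},
    {"hand": 0.5,"slide": [-1.1,0,-1.8],"twist": [0,0,0]},
  ],
)

```text
t: 16.4
ee_pos: [0.4341, 0.3402, 0.1879]
tcp_rot: [-0.003, 0.962, 0.0, 0.272]
wrist_force: [0.4, -0.7, -0.3]
gripper_width: 0.0154
finger_force: 40.0
```

```bash
python3 - <<'E'
from h import *
where(.55,.012); print(manip.get_state()['gripper_width'])
q=tool(.55,.018)*FL; q2=tool(.55,.03)*FL
plan([([.43,.2,.195],q,8),([.47,.11,.19],q2,6),([.540,.002,.187],q2,8)])
E
```

```text
t 16.4 [ 0.41  0.04 -1.44  2.03  0.66  0.91  0.2 ] rot left [-0.005  0.002 -0.005] force [ 0.4 -0.7 -0.3] grip 39.99358564149588
0.015428961326745405
t 16.4 ee [0.4341 0.3402 0.1879] w 0.0154
{"slide":[0.01, -1.75, -0.11],"twist":[-0.001, 0.0, -0.001]},
{"slide":[0.01, -1.76, -0.1],"twist":[-0.001, 0.0, -0.001]},
{"slide":[0.01, -1.75, -0.11],"twist":[-0.001, 0.0, -0.001]},
{"slide":[0.01, -1.75, -0.11],"twist":[-0.001, 0.0, -0.001]},
{"slide":[0.02, -1.75, -0.11],"twist":[-0.001, 0.0, -0.001]},
{"slide":[0.01, -1.75, -0.12],"twist":[-0.001, 0.0, -0.001]},
{"slide":[0.02, -1.76, -0.11],"twist":[-0.001, 0.0, -0.001]},
{"slide":[0.03, -1.75, -0.12],"twist":[-0.001, 0.0, -0.001]},
--
{"slide":[-0.5, -1.51, 0.41],"twist":[-0.001, -0.0, -0.002]},
{"slide":[-0.5, -1.51, 0.4],"twist":[-0.001, -0.0, -0.002]},
{"slide":[-0.5, -1.52, 0.4],"twist":[-0.001, -0.0, -0.002]},
{"slide":[-0.49, -1.51, 0.4],"twist":[-0.001, -0.0, -0.002]},
{"slide":[-0.5, -1.52, 0.4],"twist":[-0.001, -0.0, -0.002]},
{"slide":[-0.49, -1.52, 0.4],"twist":[-0.001, 0.0, -0.002]},
--
{"slide":[-0.69, -1.38, 0.47],"twist":[0.0, 0.0, 0.0]},
{"slide":[-0.69, -1.37, 0.47],"twist":[0.0, 0.0, 0.0]},
{"slide":[-0.69, -1.38, 0.46],"twist":[0.0, 0.0, 0.0]},
{"slide":[-0.69, -1.37, 0.47],"twist":[0.0, 0.0, 0.0]},
{"slide":[-0.7, -1.38, 0.47],"twist":[0.0, 0.0, 0.0]},
{"slide":[-0.69, -1.37, 0.47],"twist":[0.0, 0.0, 0.0]},
{"slide":[-0.69, -1.38, 0.47],"twist":[0.0, 0.0, 0.0]},
{"slide":[-0.69, -1.37, 0.46],"twist":[0.0, 0.0, 0.0]},
--
```

move_arm(
  moves=[
    {"hand": 0.5,"slide": [0,-1.5,-0.1],"twist": [0,0,-0.001]},
    {"hand": 0.5,"slide": [0,-1.7,-0.1],"twist": [0,0,-0.001]},
    {"hand": 0.5,"slide": [0,-1.7,-0.1],"twist": [0,0,-0.001]},
    {"hand": 0.5,"slide": [0,-1.7,-0.1],"twist": [0,0,-0.001]},
    {"hand": 0.5,"slide": [0,-1.7,-0.1],"twist": [0,0,-0.001]},
    {"hand": 0.5,"slide": [0,-1.7,-0.1],"twist": [0,0,-0.001]},
    {"hand": 0.5,"slide": [0,-1.7,-0.1],"twist": [0,0,-0.001]},
    {"hand": 0.5,"slide": [0,-1.7,-0.1],"twist": [0,0,-0.001]},
  ],
)

```text
t: 17.07
ee_pos: [0.4307, 0.2066, 0.1948]
tcp_rot: [-0.007, 0.962, -0.001, 0.273]
wrist_force: [0.4, -0.5, -2.4]
gripper_width: 0.0158
finger_force: 40.0
```

```bash
python3 - <<'E'
from h import *
where(.55,.03); print(manip.get_state()['gripper_width'])
q2=tool(.55,.03)*FL
plan([([.44,.145,.195],q2,4),([.540,.002,.187],q2,12)])
E
```

```text
t 17.0667 [ 0.2  -0.38 -0.84  2.24  0.09  0.72  0.86] rot left [-0.015  0.002 -0.012] force [ 0.4 -0.5 -2.4] grip 39.99307557474822
0.015791956817258694
t 17.07 ee [0.4307 0.2066 0.1948] w 0.0158
{"slide":[-0.18, -1.54, 0.12],"twist":[-0.004, 0.001, -0.003]},
{"slide":[-0.17, -1.55, 0.11],"twist":[-0.004, 0.001, -0.003]},
{"slide":[-0.17, -1.54, 0.1],"twist":[-0.004, 0.001, -0.003]},
{"slide":[-0.17, -1.54, 0.1],"twist":[-0.004, 0.001, -0.003]},
--
{"slide":[-0.64, -1.22, 0.47],"twist":[0.0, 0.0, 0.0]},
{"slide":[-0.65, -1.21, 0.48],"twist":[0.0, 0.0, 0.0]},
{"slide":[-0.64, -1.22, 0.47],"twist":[0.0, 0.0, 0.0]},
{"slide":[-0.65, -1.22, 0.47],"twist":[0.0, 0.0, 0.0]},
{"slide":[-0.64, -1.21, 0.48],"twist":[0.0, 0.0, 0.0]},
{"slide":[-0.65, -1.22, 0.47],"twist":[0.0, 0.0, 0.0]},
{"slide":[-0.64, -1.22, 0.48],"twist":[0.0, 0.0, 0.0]},
{"slide":[-0.65, -1.21, 0.47],"twist":[0.0, 0.0, 0.0]},
{"slide":[-0.64, -1.22, 0.47],"twist":[0.0, 0.0, 0.0]},
{"slide":[-0.65, -1.21, 0.48],"twist":[0.0, 0.0, 0.0]},
{"slide":[-0.64, -1.22, 0.47],"twist":[0.0, 0.0, 0.0]},
{"slide":[-0.65, -1.22, 0.47],"twist":[0.0, 0.0, 0.0]},
--
```

move_arm(
  moves=[
    {"hand": 0.5,"slide": [-0.2,-1.5,0.1],"twist": [-0.004,0,-0.003]},
    {"hand": 0.5,"slide": [-0.2,-1.5,0.1],"twist": [-0.004,0,-0.003]},
    {"hand": 0.5,"slide": [-0.2,-1.5,0.1],"twist": [-0.004,0,-0.003]},
    {"hand": 0.5,"slide": [-0.2,-1.6,0.1],"twist": [-0.003,0,-0.003]},
    {"hand": 0.5,"slide": [-0.4,-1.2,0.3],"twist": [0,0,0]},
    {"hand": 0.5,"slide": [-0.6,-1.2,0.5],"twist": [0,0,0]},
    {"hand": 0.5,"slide": [-0.6,-1.2,0.5],"twist": [0,0,0]},
    {"hand": 0.5,"slide": [-0.6,-1.2,0.5],"twist": [0,0,0]},
  ],
)

```text
t: 17.73
ee_pos: [0.4707, 0.0989, 0.1917]
tcp_rot: [-0.014, 0.962, 0.004, 0.272]
wrist_force: [0.0, -0.2, -1.5]
gripper_width: 0.0156
finger_force: 40.0
```

```bash
python3 - <<'E'
from h import *
where(.55,.03)
q2=tool(.55,.03)*FL
plan([([.540,.002,.187],q2,9)])
E
```

```text
t 17.7333 [ 0.15 -0.36 -0.5   2.29  0.02  0.64  1.22] rot left [-0.     0.002  0.   ] force [ 0.  -0.2 -1.5] grip 39.9926973762922
t 17.73 ee [0.4707 0.0989 0.1917] w 0.0156
{"slide":[-0.6, -1.1, 0.43],"twist":[-0.0, 0.0, 0.0]},
{"slide":[-0.6, -1.1, 0.43],"twist":[-0.0, 0.0, 0.0]},
{"slide":[-0.6, -1.1, 0.43],"twist":[-0.0, 0.0, 0.0]},
{"slide":[-0.6, -1.1, 0.43],"twist":[-0.0, 0.0, 0.0]},
{"slide":[-0.6, -1.09, 0.43],"twist":[-0.0, 0.0, 0.0]},
{"slide":[-0.61, -1.1, 0.44],"twist":[-0.0, 0.0, 0.0]},
{"slide":[-0.6, -1.1, 0.43],"twist":[-0.0, 0.0, 0.0]},
{"slide":[-0.6, -1.1, 0.43],"twist":[-0.0, 0.0, 0.0]},
{"slide":[-0.6, -1.1, 0.43],"twist":[-0.0, 0.0, 0.0]},
--
```

move_arm(
  moves=[
    {"hand": 0.5,"slide": [-0.7,-1.3,0.5],"twist": [0,0,0]},
    {"hand": 0.5,"slide": [-0.7,-1.3,0.5],"twist": [0,0,0]},
    {"hand": 0.5,"slide": [-0.7,-1.3,0.5],"twist": [0,0,0]},
    {"hand": 0.5,"slide": [-0.7,-1.3,0.5],"twist": [0,0,0]},
    {"hand": 0.5,"slide": [-0.7,-1.3,0.5],"twist": [0,0,0]},
    {"hand": 0.5,"slide": [-0.7,-1.3,0.5],"twist": [0,0,0]},
    {"hand": 0.5,"slide": [-0.7,-1.2,0.5],"twist": [0,0,0]},
    {"hand": 0.5,"slide": [-0.5,-0.9,0.4],"twist": [0,0,0]},
  ],
)

```text
t: 18.4
ee_pos: [0.5403, 0.0015, 0.1867]
tcp_rot: [-0.014, 0.962, 0.004, 0.272]
wrist_force: [0.2, 0.7, -1.2]
gripper_width: 0.0154
finger_force: 40.0
```

```bash
python3 - <<'E'
from h import *
where(.55,.03)
t=cam('top'); s=cam('scene'); st=manip.get_state()
# bar ends seen against prediction
yx=R.from_euler('z',.03).apply
B=st['ee_pos']+np.array([.0128,0,-.0197]); print('bar origin est',B)
for n,c in(('t',t),('s',s)):
    print(n,'ends pred',proj(c,[B+yx([e,0,.008]) for e in(-.08,.08)]).round(1).tolist(),'grip rear top',proj(c,[B+yx([.032,0,.038])]).round(1).tolist())
Z=[]
for c,(x0,y0,x1,y1) in ((t,(260,175,340,235)),(s,(245,180,345,255))):
    Z.append(cv2.resize(c['frame'][y0:y1,x0:x1],(400,300),interpolation=cv2.INTER_CUBIC))
cv2.imwrite('pics/over.png',np.hstack(Z)[:,:,::-1])
for n,c,(x0,x1,y0,y1) in(('t',t,(280,312,175,235)),('s',s,(245,345,170,270))):
    hsv=cv2.cvtColor(c['frame'],cv2.COLOR_RGB2HSV); H,S,V=[hsv[...,i].astype(int) for i in range(3)]
    m=(H>5)&(H<22)&(S>150)&(V>120); ys,xs=np.nonzero(m[y0:y1,x0:x1]); print(n,'orange',len(xs),[ (xs.min()+x0,xs.max()+x0,ys.min()+y0,ys.max()+y0) if len(xs) else None],xs.mean()+x0,ys.mean()+y0)
q2=tool(.55,.03)*FL
plan([([.540,.0017,.150],q2,4)])
E
```

```text
t 18.4 [ 0.18 -0.19 -0.27  2.2  -0.03  0.57  1.52] rot left [-0.     0.001 -0.001] force [ 0.2  0.7 -1.2] grip 39.992349471431226
bar origin est [0.5529904  0.00129109 0.16679826]
t ends pred [[294.9, 229.0], [291.8, 177.3]] grip rear top [[292.7, 190.6]]
s ends pred [[311.6, 211.3], [264.5, 193.7]] grip rear top [[278.3, 191.8]]
t orange 58 [(np.int64(291), np.int64(296), np.int64(198), np.int64(212))] 293.17241379310343 203.98275862068965
s orange 47 [(np.int64(277), np.int64(286), np.int64(191), np.int64(198))] 280.95744680851067 194.70212765957447
t 18.5 ee [0.5402 0.0013 0.1865] w 0.0157
{"slide":[0.48, 0.01, 0.78],"twist":[-0.0, 0.0, -0.001]},
{"slide":[0.48, 0.01, 0.77],"twist":[-0.0, 0.0, -0.001]},
{"slide":[0.48, 0.01, 0.78],"twist":[-0.0, 0.0, -0.001]},
{"slide":[0.48, 0.01, 0.77],"twist":[-0.0, 0.0, -0.001]},
--
```

The bar is where predicted: scene orange minimum (277,191) against predicted (278,192). Lowering.

move_arm(
  moves=[
    {"hand": 0.5,"slide": [0.5,0,0.8],"twist": [0,0,0]},
    {"hand": 0.5,"slide": [0.5,0,0.8],"twist": [0,0,0]},
    {"hand": 0.5,"slide": [0.5,0,0.8],"twist": [0,0,0]},
    {"hand": 0.5,"slide": [0.4,0,0.7],"twist": [0,0,0]},
    {"hand": 0.5,"slide": [0.2,0,0.3],"twist": [0,0,0]},
    {"hand": 0.5,"slide": [0.1,0,0.2],"twist": [0,0,0]},
    {"hand": 0.5,"slide": [0,0,0],"twist": [0,0,0]},
  ],
)

```text
t: 19.08
ee_pos: [0.5401, 0.0027, 0.1444]
tcp_rot: [-0.014, 0.962, 0.004, 0.272]
wrist_force: [0.4, -0.4, -2.6]
gripper_width: 0.0156
finger_force: 40.0
```

move_arm(
  moves=[
    {"hand": 0.5,"slide": [0.1,0,0.17],"twist": [0,0,0]},
    {"hand": 0.5,"slide": [0.1,0,0.17],"twist": [0,0,0]},
    {"hand": 0.5,"slide": [0.1,0,0.17],"twist": [0,0,0]},
    {"hand": 0.5,"slide": [0,0,0],"twist": [0,0,0]},
  ],
)

```text
t: 19.42
ee_pos: [0.5404, 0.0025, 0.1389]
tcp_rot: [-0.014, 0.962, 0.004, 0.273]
wrist_force: [-0.1, 0.8, -2.1]
gripper_width: 0.0157
finger_force: 40.0
```

move_arm(
  moves=[
    {"hand": 0.5,"slide": [0.05,0,0.09],"twist": [0,0,0]},
    {"hand": 0.5,"slide": [0.05,0,0.09],"twist": [0,0,0]},
    {"hand": 0.5,"slide": [0,0,0],"twist": [0,0,0]},
  ],
)

```text
t: 19.67
ee_pos: [0.5405, 0.0026, 0.1369]
tcp_rot: [-0.014, 0.962, 0.004, 0.273]
wrist_force: [-0.9, -0.3, -1.8]
gripper_width: 0.0155
finger_force: 40.0
```

```bash
python3 - <<'E'
from h import *
where(.55,.03); st=manip.get_state(); print(st['ee_pos'])
t=cam('top'); s=cam('scene')
Z=[]
for c,(x0,y0,x1,y1) in ((t,(260,175,340,235)),(s,(245,170,325,230))):
    Z.append(cv2.resize(c['frame'][y0:y1,x0:x1],(400,300),interpolation=cv2.INTER_CUBIC))
cv2.imwrite('pics/seat.png',np.hstack(Z)[:,:,::-1])
E
```

```text
t 19.6667 [ 0.19 -0.12 -0.29  2.26  0.02  0.44  1.47] rot left [ 0.     0.002 -0.001] force [-0.9 -0.3 -1.8] grip 39.99216647353023
[0.54051029 0.00255751 0.13693913]
```

move_arm(
  moves=[
    {"hand": 0.5,"slide": [0.05,0,0.09],"twist": [0,0,0]},
    {"hand": 0.5,"slide": [0,0,0],"twist": [0,0,0]},
    {"hand": 0.5,"slide": [0.05,0,0.09],"twist": [0,0,0]},
    {"hand": 0.5,"slide": [0,0,0],"twist": [0,0,0]},
  ],
)

```text
t: 20.1
ee_pos: [0.542, 0.0026, 0.1367]
tcp_rot: [-0.014, 0.962, 0.004, 0.274]
wrist_force: [-2.4, -0.5, 8.0]
gripper_width: 0.0154
finger_force: 40.0
```

Contact came at TCP z = 0.1367, so the bar underside is at 0.117, the saddle floor height. I'll release by a small opening, because the flask is near, and withdraw along the tool axis.

move_arm(
  moves=[
    {"hand": 2.0,"slide": [0,0,0],"twist": [0,0,0]},
    {"hand": 2.6,"slide": [0,0,0],"twist": [0,0,0]},
    {"hand": 3.2,"slide": [0,0,0],"twist": [0,0,0]},
    {"hand": 3.2,"slide": [0,0,-0.5],"twist": [0,0,0]},
    {"hand": 3.2,"slide": [0,0,-1.5],"twist": [0,0,0]},
    {"hand": 3.2,"slide": [0,0,-2],"twist": [0,0,0]},
    {"hand": 3.2,"slide": [0,0,-2],"twist": [0,0,0]},
    {"hand": 3.2,"slide": [0,0,-2],"twist": [0,0,0]},
  ],
  newtons=20,
)

```text
t: 20.77
ee_pos: [0.4978, 0.0014, 0.2038]
tcp_rot: [-0.014, 0.962, 0.004, 0.272]
wrist_force: [0.1, 0.6, -0.1]
gripper_width: 0.0318
finger_force: 0.0
```

move_arm(
  moves=[
    {"hand": 3.2,"slide": [0,0,-1.5],"twist": [0,0,0]},
    {"hand": 3.2,"slide": [0,0,-1.5],"twist": [0,0,0]},
    {"hand": 3.2,"slide": [0,0,-1.5],"twist": [0,0,0]},
    {"hand": 3.2,"slide": [0,0,-1.5],"twist": [0,0,0]},
    {"hand": 3.2,"slide": [0,0,0],"twist": [0,0,0]},
    {"hand": 3.2,"slide": [0,0,0],"twist": [0,0,0]},
  ],
)

```text
t: 21.27
ee_pos: [0.4674, 0.0004, 0.2549]
tcp_rot: [-0.014, 0.962, 0.004, 0.273]
wrist_force: [0.2, -0.6, -0.9]
gripper_width: 0.0316
finger_force: 0.0
```

```bash
python3 - <<'E'
from h import *
where(.55,.03)
t=cam('top'); s=cam('scene')
B=np.array([.553,.0017,.117]); yx=R.from_euler('z',.03).apply
for n,c in(('t',t),('s',s)): print(n,proj(c,[B+yx(v) for v in([-.08,0,.008],[.08,0,.008],[-.032,0,.038],[.032,0,.038])]).round(1).tolist())
Z=[]
for c,(x0,y0,x1,y1) in ((t,(255,170,355,245)),(s,(245,170,345,245))):
    Z.append(cv2.resize(c['frame'][y0:y1,x0:x1],(400,300),interpolation=cv2.INTER_CUBIC))
cv2.imwrite('pics/final.png',np.hstack(Z)[:,:,::-1])
E
```

```text
t 21.2667 [ 0.16 -0.45 -0.22  2.24 -0.11  0.79  1.58] rot left [ 0.     0.004 -0.   ] force [ 0.2 -0.6 -0.9] grip 0.0
t [[294.7, 230.6], [291.7, 181.0], [293.8, 214.2], [292.6, 193.8]]
s [[310.8, 222.6], [264.7, 205.1], [296.9, 210.5], [278.2, 203.5]]
```

View pics/final.png

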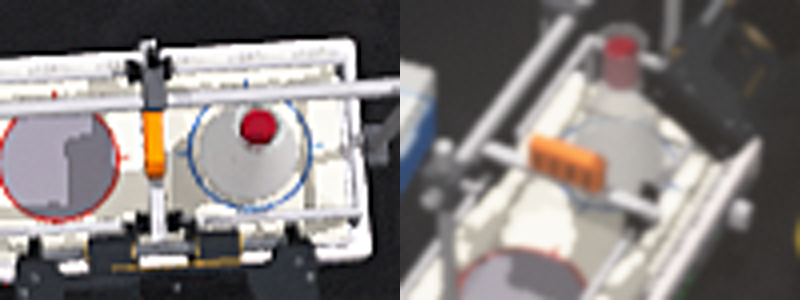

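The bar lies in both saddles (top crop front (158,222), rear (150,65)) with its ends beyond them. The flask stands inside the blue ring, about 3 mm from its middle, and the gripper is clear.

```bash
python3 -c "
from rig import manip; print(manip.job_done())"
```

```text
the job is handed in; nothing more can be done
None
```

The flask was slid flat to the blue rest zone, about 3 mm from its middle, the retaining bar then laid in both saddles with its hooks outside, and the job handed in at about 21 s of the 67 s; no verdict came back.

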